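Rack the washed build plates and square up the next one for scraping

ROBOT

A 6-joint arm with a two-finger parallel gripper is mounted at the origin on the work surface. World frame = base frame: x ahead of the robot, y to its left, z up, the work surface at z = 0. Lengths are in m, angles in rad, forces in N, time in s.
With the tool pointing down it reaches from about 0.3 to 0.75 m from the base axis. Payload 8.5 kg.
Tool frame: the origin (TCP) lies at the very end of the fingers, on their centre line; the grasp point (between the pads) lies grip_point_offset behind it (grip_point_offset is the distance from the TCP to the grasp point, in m); z points along the fingers, y is the direction in which the jaws open and shut (so a half turn about z gives the same grasp; the last joint's range is limited). The gripper opens to 88 mm and grips with 3 to 60 N. Pads are 18 mm wide; open, the fingers measure 123 mm over their backs; the gripper's body (75 mm by 187 mm) begins 45 mm behind the grasp point.
Start: joints at [-1.51, 0.381, 1.297, -0, 1.464, -0.215], TCP at [0.15, -0.529, 0.239] pointing down, gripper open.
Joint ranges: [-3.11, 3.11], [-0.89, 2.33], [0.22, 2.48], [-1.42, 4.56], [0.17, 2.85], [-2.88, 2.88]. Speed limits (rad/s): [2.39, 2.39, 3.14, 3.14, 3.14, 3.14].

INTERFACE

Orientations are given as a unit quaternion [w, x, y, z].
In Python, from station import * gives the robot as it stands.
- The arm moves only by the shell command python3 -m pendant 'ROWS'. ROWS is a JSON object of lists of equal length, an entry for each row: "delta_pos": the shift along the tool's x, y, z in cm, a list of three; "twist": the turn, a rotation vector about the tool's x, y, z in rad, a list of three; "hand": the gripper command: -1 is shut, 1 is fully open, values between are in proportion. In form: {"delta_pos": [[tx, ty, tz], ...], "twist": [[ax, ay, az], ...], "hand": [hand, ...]}. A call has 1 to 8 rows; each row shifts and turns the commanded pose from where the row before left it, along the tool's axes as they then stand; what a row does not reach is not made up. A row lasts 1/12 s, in which the tool goes at most 41.7 mm and 7.16 degrees, less where a joint would pass 70% of its speed; a pose out of reach is approached as far as the arm can. A call with a gripper value outside its range is refused whole. The fingers move at their own pace and stop on an object; the grip force is fixed at half the most. Time passes only in rows, so rows that do not move let the fingers close. It gives the time, the measured TCP pose, the force and the opening at its end, in the units of the state.
- get_obs(): the state, without advancing time (a new reading comes with each control period).
- grab_frame(name): name is "scene" or "top" or "wrist"; returns a dict with "color" (400x640x3 uint8, blue, green, red), "K" (3x3 intrinsics, pixels), "k1" (the pictures are not rectified: a ray, as slopes to the right and down, at radius r is drawn at 1 + k1 r^2 times it, then the intrinsics apply), "R" (3x3) and "t" (3): a world point X has camera coordinates R X + t; the wrist camera has in their place "tool_from_camera" (4x4, takes a point from camera to tool coordinates, whose origin is the TCP and whose axes are the flange's). Camera axes: x right, y down, z forward; pixel columns grow to the right and rows downward; lengths in m; the calibration is good to about 2 mm. A picture is of the moment at which its call begins: read the wrist's pose just before it. There is no depth.
- sign_off(): hands the job in, once; it reports no verdict.
The state is a dict: "time": time; "joints": joint angles; "joint_vel": joint speeds; "joint_efforts": joint torques, N m; "tool_pos": TCP position; "eef_rot": TCP orientation; "wrist_force": force on the tool from outside, world axes, zero at the start; "ft_torque": the same for the moment, N m; "finger_gap": finger opening in m.
Only numpy, scipy, OpenCV 4.12 (cv2) and the standard library are available. Lean on these libraries where they do the work, as an engineer would, in place of code of your own. Each camera call takes 0.05 s, during which the arm holds its last target.

TASK

Clear the plate bench of the 3D printers: take every washed build plate out of the draining rack and lower it, not drop it, into a free place of the storage cassette until it stands fully home in its guides. Push the plate that still carries a print square and flush into the corner of the removal board's two fences, ready for scraping. Leave the plate already stored and everything else on the bench where it is.

Things in the scene. Friction and masses are not known exactly. Their poses are not given: they have to be found in the camera images.
- cassette: grey storage cassette with black guides, fixed, 140 (x) x 244 mm (y), origin at its underside's centre. Five upright places along its y, 48 mm apart, each a facing pair of vertical grooves 11 mm wide, 11 mm deep (x), 80 mm tall above the floor, flared to 20 mm in the next 16 mm. Side walls 124 mm apart. The middle 102 mm between grooves is open. Mouths end 106 mm above the bench
- slot1 (a point): place 1 of the cassette: the point on its floor (10 mm above the bench) midway between its two grooves; x runs across from groove to groove (along the plate's width), y is the plate's thickness direction, z up. A fully seated plate has its centre 60 mm above this point
- slot2 (a point): place 2 of the cassette: the point on its floor (10 mm above the bench) midway between its two grooves; x runs across from groove to groove (along the plate's width), y is the plate's thickness direction, z up. A fully seated plate has its centre 60 mm above this point
- slot3 (a point): place 3 of the cassette: the point on its floor (10 mm above the bench) midway between its two grooves; x runs across from groove to groove (along the plate's width), y is the plate's thickness direction, z up. A fully seated plate has its centre 60 mm above this point
- slot4 (a point): place 4 of the cassette: the point on its floor (10 mm above the bench) midway between its two grooves; x runs across from groove to groove (along the plate's width), y is the plate's thickness direction, z up. A fully seated plate has its centre 60 mm above this point
- slot5 (a point): place 5 of the cassette: the point on its floor (10 mm above the bench) midway between its two grooves; x runs across from groove to groove (along the plate's width), y is the plate's thickness direction, z up. A fully seated plate has its centre 60 mm above this point
- drainer: draining rack, steel drip tray 150 mm (x) x 232 mm (y) with a 16 mm high rim and five pairs of wire hoops (to 64 mm above the bench, 12 mm apart, 84 mm wide in x) at 46 mm spacing along its y, fixed to the bench; origin at the centre of its underside. Washed plates stand loosely in it, between the hoops of a pair, on the tray floor 6 mm above the bench, and may lean up to 0.07 rad
- plate1_c (a point): centre of a clean build plate: aluminium slab with blue faces, 120 mm wide (its x), 8 mm thick (its y), 120 mm high (its z), 0.3 kg; starts standing in the draining rack. Grip it across its thickness near the top edge; beside it a neighbouring plate leaves about 38 mm of free space, so do not open the gripper wide. None if absent
- plate2_c (a point): centre of a clean build plate: aluminium slab with blue faces, 120 mm wide (its x), 8 mm thick (its y), 120 mm high (its z), 0.3 kg; starts standing in the draining rack. Grip it across its thickness near the top edge; beside it a neighbouring plate leaves about 38 mm of free space, so do not open the gripper wide. None if absent
- plate3_c (a point): centre of a clean build plate: aluminium slab with blue faces, 120 mm wide (its x), 8 mm thick (its y), 120 mm high (its z), 0.3 kg; starts standing in the draining rack. Grip it across its thickness near the top edge; beside it a neighbouring plate leaves about 38 mm of free space, so do not open the gripper wide. None if absent
- plate4_c (a point): centre of a clean build plate: aluminium slab with blue faces, 120 mm wide (its x), 8 mm thick (its y), 120 mm high (its z), 0.3 kg; starts standing in the draining rack. Grip it across its thickness near the top edge; beside it a neighbouring plate leaves about 38 mm of free space, so do not open the gripper wide. None if absent
- plate5_c (a point): centre of a clean build plate: aluminium slab with blue faces, 120 mm wide (its x), 8 mm thick (its y), 120 mm high (its z), 0.3 kg; starts standing in the draining rack. Grip it across its thickness near the top edge; beside it a neighbouring plate leaves about 38 mm of free space, so do not open the gripper wide. None if absent
- stored1_c (a point): centre of an identical plate that is already stored in the cassette at the start (same axes as the clean plates); one of the two is there, the other is absent (None)
- stored2_c (a point): centre of an identical plate that is already stored in the cassette at the start (same axes as the clean plates); one of the two is there, the other is absent (None)
- board: print-removal board, 210 x 210 mm, 12 mm thick plywood with a dark mat, fixed to the bench; origin at the centre of its underside. Aluminium fence strips 15 mm wide, rising 18 mm above the board's top, run along its +x side and its +y side and meet in a corner
- corner (a point): inner corner of the board's two fences, on the board's top (12 mm above the bench); x and y run along the board's edges, towards the +x fence and the +y fence. A plate flush in the corner has its centre at x = -60, y = -60 mm here
- printed_c (a point): centre of the plate that still carries a print: same slab, 120 x 120 mm (x, y), 8 mm thick (z, up), 0.34 kg, lying askew on the removal board. Stuck fast to its middle is a white bracket: foot 56 x 40 mm (x, y), 7 mm high, with an upright 8 mm thick, centred 24 mm to +x, rising 37 mm above the plate. Slides when pushed with 1 to 4 N
- scraper: scraper with a flat blade, 200 mm long, lying behind the removal board; not part of the job
- tape: roll of blue tape lying flat, 104 mm across, 48 mm high; not part of the job
- mouse: black computer mouse, 105 x 60 x 33 mm; not part of the job
- cutters: small flush cutters with green grips, lying, 120 mm long, 14 mm high; not part of the job
- cleaner: white cleaner bottle, 60 mm across, 150 mm tall; not part of the job
- gluestick: white glue stick standing upright, 28 mm across, 95 mm tall; not part of the job

How it is judged:
At the end, for the whole second after the job is handed in: Every plate present stands in a cassette place: within 6 mm of its middle, at most 3.5 mm short of fully seated, within 0.08 rad of the guides. The printed plate lies flat on the board within 2.5 mm of both fences, square within 0.025 rad. All at rest (((x of plate1_c in the frame of slot1 between -0.006 and 0.006 m and y of plate1_c in the frame of slot1 between -0.006 and 0.006 m and z of plate1_c in the frame of slot1 between 0.055 and 0.0635 m and angle between the y axis of plate1_c and the y axis of slot1, either way round below 0.08 rad) or (x of plate1_c in the frame of slot2 between -0.006 and 0.006 m and y of plate1_c in the frame of slot2 between -0.006 and 0.006 m and z of plate1_c in the frame of slot2 between 0.055 and 0.0635 m and angle between the y axis of plate1_c and the y axis of slot2, either way round below 0.08 rad) or (x of plate1_c in the frame of slot3 between -0.006 and 0.006 m and y of plate1_c in the frame of slot3 between -0.006 and 0.006 m and z of plate1_c in the frame of slot3 between 0.055 and 0.0635 m and angle between the y axis of plate1_c and the y axis of slot3, either way round below 0.08 rad) or (x of plate1_c in the frame of slot4 between -0.006 and 0.006 m and y of plate1_c in the frame of slot4 between -0.006 and 0.006 m and z of plate1_c in the frame of slot4 between 0.055 and 0.0635 m and angle between the y axis of plate1_c and the y axis of slot4, either way round below 0.08 rad) or (x of plate1_c in the frame of slot5 between -0.006 and 0.006 m and y of plate1_c in the frame of slot5 between -0.006 and 0.006 m and z of plate1_c in the frame of slot5 between 0.055 and 0.0635 m and angle between the y axis of plate1_c and the y axis of slot5, either way round below 0.08 rad)) and linear speed of each of plate1, plate2, plate3, plate4, plate5, printed below 0.02 m/s and ((x of plate2_c in the frame of slot1 between -0.006 and 0.006 m and y of plate2_c in the frame of slot1 between -0.006 and 0.006 m and z of plate2_c in the frame of slot1 between 0.055 and 0.0635 m and angle between the y axis of plate2_c and the y axis of slot1, either way round below 0.08 rad) or (x of plate2_c in the frame of slot2 between -0.006 and 0.006 m and y of plate2_c in the frame of slot2 between -0.006 and 0.006 m and z of plate2_c in the frame of slot2 between 0.055 and 0.0635 m and angle between the y axis of plate2_c and the y axis of slot2, either way round below 0.08 rad) or (x of plate2_c in the frame of slot3 between -0.006 and 0.006 m and y of plate2_c in the frame of slot3 between -0.006 and 0.006 m and z of plate2_c in the frame of slot3 between 0.055 and 0.0635 m and angle between the y axis of plate2_c and the y axis of slot3, either way round below 0.08 rad) or (x of plate2_c in the frame of slot4 between -0.006 and 0.006 m and y of plate2_c in the frame of slot4 between -0.006 and 0.006 m and z of plate2_c in the frame of slot4 between 0.055 and 0.0635 m and angle between the y axis of plate2_c and the y axis of slot4, either way round below 0.08 rad) or (x of plate2_c in the frame of slot5 between -0.006 and 0.006 m and y of plate2_c in the frame of slot5 between -0.006 and 0.006 m and z of plate2_c in the frame of slot5 between 0.055 and 0.0635 m and angle between the y axis of plate2_c and the y axis of slot5, either way round below 0.08 rad)) and ((x of plate3_c in the frame of slot1 between -0.006 and 0.006 m and y of plate3_c in the frame of slot1 between -0.006 and 0.006 m and z of plate3_c in the frame of slot1 between 0.055 and 0.0635 m and angle between the y axis of plate3_c and the y axis of slot1, either way round below 0.08 rad) or (x of plate3_c in the frame of slot2 between -0.006 and 0.006 m and y of plate3_c in the frame of slot2 between -0.006 and 0.006 m and z of plate3_c in the frame of slot2 between 0.055 and 0.0635 m and angle between the y axis of plate3_c and the y axis of slot2, either way round below 0.08 rad) or (x of plate3_c in the frame of slot3 between -0.006 and 0.006 m and y of plate3_c in the frame of slot3 between -0.006 and 0.006 m and z of plate3_c in the frame of slot3 between 0.055 and 0.0635 m and angle between the y axis of plate3_c and the y axis of slot3, either way round below 0.08 rad) or (x of plate3_c in the frame of slot4 between -0.006 and 0.006 m and y of plate3_c in the frame of slot4 between -0.006 and 0.006 m and z of plate3_c in the frame of slot4 between 0.055 and 0.0635 m and angle between the y axis of plate3_c and the y axis of slot4, either way round below 0.08 rad) or (x of plate3_c in the frame of slot5 between -0.006 and 0.006 m and y of plate3_c in the frame of slot5 between -0.006 and 0.006 m and z of plate3_c in the frame of slot5 between 0.055 and 0.0635 m and angle between the y axis of plate3_c and the y axis of slot5, either way round below 0.08 rad)) and ((x of plate4_c in the frame of slot1 between -0.006 and 0.006 m and y of plate4_c in the frame of slot1 between -0.006 and 0.006 m and z of plate4_c in the frame of slot1 between 0.055 and 0.0635 m and angle between the y axis of plate4_c and the y axis of slot1, either way round below 0.08 rad) or (x of plate4_c in the frame of slot2 between -0.006 and 0.006 m and y of plate4_c in the frame of slot2 between -0.006 and 0.006 m and z of plate4_c in the frame of slot2 between 0.055 and 0.0635 m and angle between the y axis of plate4_c and the y axis of slot2, either way round below 0.08 rad) or (x of plate4_c in the frame of slot3 between -0.006 and 0.006 m and y of plate4_c in the frame of slot3 between -0.006 and 0.006 m and z of plate4_c in the frame of slot3 between 0.055 and 0.0635 m and angle between the y axis of plate4_c and the y axis of slot3, either way round below 0.08 rad) or (x of plate4_c in the frame of slot4 between -0.006 and 0.006 m and y of plate4_c in the frame of slot4 between -0.006 and 0.006 m and z of plate4_c in the frame of slot4 between 0.055 and 0.0635 m and angle between the y axis of plate4_c and the y axis of slot4, either way round below 0.08 rad) or (x of plate4_c in the frame of slot5 between -0.006 and 0.006 m and y of plate4_c in the frame of slot5 between -0.006 and 0.006 m and z of plate4_c in the frame of slot5 between 0.055 and 0.0635 m and angle between the y axis of plate4_c and the y axis of slot5, either way round below 0.08 rad)) and ((x of plate5_c in the frame of slot1 between -0.006 and 0.006 m and y of plate5_c in the frame of slot1 between -0.006 and 0.006 m and z of plate5_c in the frame of slot1 between 0.055 and 0.0635 m and angle between the y axis of plate5_c and the y axis of slot1, either way round below 0.08 rad) or (x of plate5_c in the frame of slot2 between -0.006 and 0.006 m and y of plate5_c in the frame of slot2 between -0.006 and 0.006 m and z of plate5_c in the frame of slot2 between 0.055 and 0.0635 m and angle between the y axis of plate5_c and the y axis of slot2, either way round below 0.08 rad) or (x of plate5_c in the frame of slot3 between -0.006 and 0.006 m and y of plate5_c in the frame of slot3 between -0.006 and 0.006 m and z of plate5_c in the frame of slot3 between 0.055 and 0.0635 m and angle between the y axis of plate5_c and the y axis of slot3, either way round below 0.08 rad) or (x of plate5_c in the frame of slot4 between -0.006 and 0.006 m and y of plate5_c in the frame of slot4 between -0.006 and 0.006 m and z of plate5_c in the frame of slot4 between 0.055 and 0.0635 m and angle between the y axis of plate5_c and the y axis of slot4, either way round below 0.08 rad) or (x of plate5_c in the frame of slot5 between -0.006 and 0.006 m and y of plate5_c in the frame of slot5 between -0.006 and 0.006 m and z of plate5_c in the frame of slot5 between 0.055 and 0.0635 m and angle between the y axis of plate5_c and the y axis of slot5, either way round below 0.08 rad)) and distance of each of stored1_c, stored2_c from where it was at the start of the episode below 0.015 m and x of printed_c in the frame of corner between -0.0625 and -0.056 m and y of printed_c in the frame of corner between -0.0625 and -0.056 m and z of printed_c in the frame of corner between 0.001 and 0.007 m and angle between the x axis of printed_c and the x axis of corner, either way round below 0.025 rad and angle between printed_c's own z axis and vertical below 0.05 rad); the robot touches nothing.
It fails at once if the plate already stored is pulled out of its place or shifted by more than 15 mm (distance of any of stored1_c, stored2_c from where it was at the start of the episode above 0.015 m).
It fails at once if a plate is let drop down its guides (faster than 0.6 m/s inside the cassette) ((horizontal distance between plate1_c and cassette below 0.12 m and z of plate1_c in the frame of slot3 below 0.12 m and linear speed of plate1 above 0.6 m/s) or (horizontal distance between plate2_c and cassette below 0.12 m and z of plate2_c in the frame of slot3 below 0.12 m and linear speed of plate2 above 0.6 m/s) or (horizontal distance between plate3_c and cassette below 0.12 m and z of plate3_c in the frame of slot3 below 0.12 m and linear speed of plate3 above 0.6 m/s) or (horizontal distance between plate4_c and cassette below 0.12 m and z of plate4_c in the frame of slot3 below 0.12 m and linear speed of plate4 above 0.6 m/s) or (horizontal distance between plate5_c and cassette below 0.12 m and z of plate5_c in the frame of slot3 below 0.12 m and linear speed of plate5 above 0.6 m/s)).
It fails at once if something that is not part of the job is moved by more than 30 mm (distance of any of scraper, tape, mouse, cutters, cleaner, gluestick from where it was at the start of the episode above 0.03 m).
Of plate1, plate2, plate3, plate4, plate5 only 3 to 4 are there at a start; the rules pass over those that are not, and their reading is None.
Of stored1, stored2 only 1 to 1 are there at a start; the rules pass over those that are not, and their reading is None.
At some moment in a run one of printed may be knocked a few centimetres aside while the robot is not near it.
It also fails if it takes over 210 s, if anything falls off the work surface, if the arm or the gripper's body presses on something with over 40 N, if the wrist force passes 120 N, or if a joint passes its speed limit or range.

## Working session

There is one attempt and no reset: what is moved stays moved. The work goes in short steps, Python scripts to look and compute and a shell command to move; the robot and the scene stay as the last step left them, time stands still between calls to the robot, and variables do not carry over. Pictures are saved under pics/ and viewed, and the job is handed in when it is done.

```bash
ls; mkdir -p pics; python3 - <<'E'
from station import *
import station,cv2
print([n for n in dir(station) if n[0]!='_'])
print(get_obs())
for n in ("scene","top","wrist"):
    f=grab_frame(n); cv2.imwrite(f"pics/a_{n}.png",f["color"])
    print(n,{k:(v.tolist() if hasattr(v,'tolist') else v) for k,v in f.items() if k!="color"})
try: print(grip_point_offset)
except Exception as e: print(e)
E
```

```text
pics
['IKError', 'get_obs', 'grab_frame', 'grip_point_offset', 'sign_off']
{'time': 0.0, 'joints': array([-1.51026128e+00,  3.81154750e-01,  1.29821072e+00, -6.81641317e-06,
        1.46362435e+00, -2.15301252e-01]), 'joint_vel': array([-1.01657668e-03,  1.12740976e-03,  1.33986807e-04, -1.15172170e-04,
        7.78682880e-05,  5.83461366e-04]), 'joint_efforts': array([-1.62596556e-03, -4.37937319e+01, -2.24562889e+01,  7.12626893e-02,
        3.51533806e-02, -1.22465403e-04]), 'tool_pos': array([ 0.14977187, -0.52892963,  0.2381768 ]), 'eef_rot': array([-6.96758962e-04,  9.90504066e-01,  1.37481664e-01,  5.06266814e-05]), 'wrist_force': array([0.02767657, 0.51229615, 0.35832063]), 'ft_torque': array([ 0.00982658,  0.03891057, -0.00532094]), 'finger_gap': 0.08855398451811371}
scene {'K': [[407.34557020759763, 0.0, 317.2536849582316], [0.0, 407.34557020759763, 204.37523192604502], [0.0, 0.0, 1.0]], 'k1': -0.10378264155075968, 'R': [[0.6453051122390269, 0.7638774375300695, 0.008518952439799625], [0.49463526867774377, -0.4093056095482368, -0.7666843346335196], [-0.5821660099132147, 0.49
[... 307 characters left out ...]
 0.007787203793890472], [-0.9918631786025657, -0.013030374925065584, -0.12663982099532164], [0.1267281161511606, -0.0061862251359491105, -0.9919181998508474]], 't': [-0.012162432842203781, 0.5693289499280866, 1.2020672742762366]}
wrist {'K': [[323.51320338488307, 0.0, 324.44781926865454], [0.0, 323.51320338488307, 199.32436328768546], [0.0, 0.0, 1.0]], 'k1': 0.012955635719238188, 'tool_from_camera': [[0.0006873541793684983, -0.9508719342791303, -0.309583740116459, 0.08030170398496607], [0.9999997413123547, 0.000587972079313987, 0.0004143236112804934, -0.0012186780094298744], [-0.00021194209827761772, -0.30958394481803664, 0.950872092445376, -0.1466660788490859], [0.0, 0.0, 0.0, 1.0]]}
0.0187
```

View pics/a_scene.png

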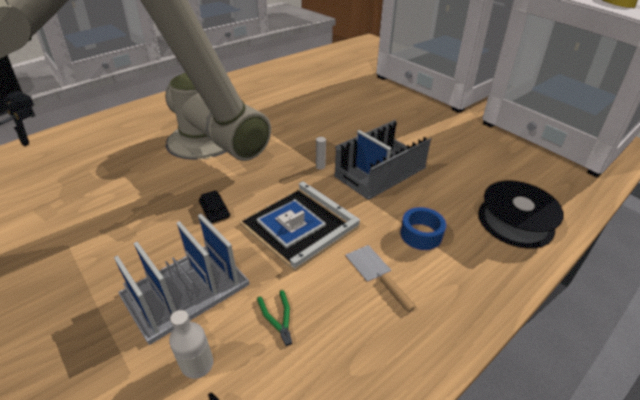

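View pics/a_top.png

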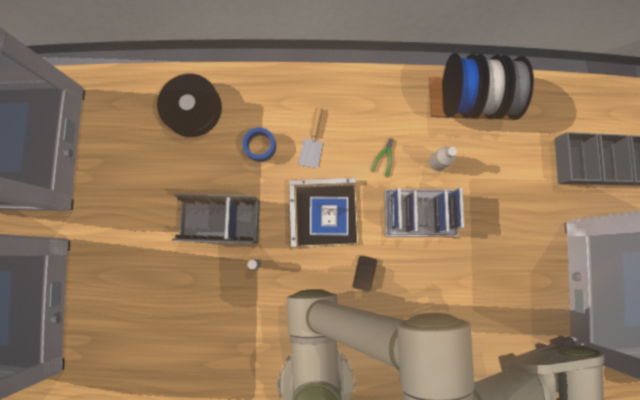

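View pics/a_wrist.png

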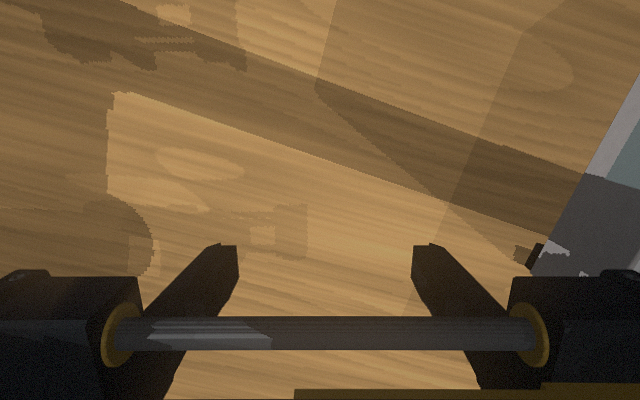

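```bash
cat > h.py <<'E'
import numpy as np, cv2
from scipy.spatial.transform import Rotation as Ro
from station import *
def pose():
    o=get_obs(); q=o['eef_rot']; R=Ro.from_quat([q[1],q[2],q[3],q[0]]).as_matrix(); return R,np.array(o['tool_pos']),o
def frame(n):
    R,p,o=pose(); f=grab_frame(n); c=dict(K=np.array(f['K']),d=np.array([f['k1'],0,0,0,0.]),img=f['color'])
    if n=='wrist':
        T=np.array(f['tool_from_camera']); Rwc=R@T[:3,:3]; c['C']=R@T[:3,3]+p; c['R']=Rwc.T; c['t']=-Rwc.T@c['C']
    else: c['R']=np.array(f['R']); c['t']=np.array(f['t']); c['C']=-c['R'].T@c['t']
    return c
def plane(c,px,z):
    u=cv2.undistortPoints(np.array(px,float).reshape(-1,1,2),c['K'],c['d']).reshape(-1,2)
    d=np.c_[u,np.ones(len(u))]@c['R']
    s=(z-c['C'][2])/d[:,2]; return c['C']+d*s[:,None]
def rays(c,px):
    u=cv2.undistortPoints(np.array(px,float).reshape(-1,1,2),c['K'],c['d']).reshape(-1,2)
    d=np.c_[u,np.ones(len(u))]@c['R']; return d/np.linalg.norm(d,axis=1)[:,None]
def proj(c,X):
    return cv2.projectPoints(np.array(X,float).reshape(-1,3),cv2.Rodrigues(c['R'])[0],c['t'],c['K'],c['d'])[0].reshape(-1,2)
def crop(c,x0,y0,x1,y1,s,name):
    cv2.imwrite('pics/'+name,cv2.resize(c['img'][y0:y1,x0:x1],None,fx=s,fy=s,interpolation=cv2.INTER_CUBIC))
E
python3 - <<'E'
from h import *
c=frame('top'); crop(c,165,170,365,260,4,'b1.png'); crop(c,370,170,480,250,7,'b2.png')
print(c['C'])
s=frame('scene'); crop(s,100,200,260,340,5,'b3.png'); crop(s,320,110,450,210,6,'b4.png');print(s['C'])
E
```

```text
[0.41250837 0.00269366 1.26454683]
[ 1.12385776 -0.46311082  0.68971519]
```

View pics/b1.png

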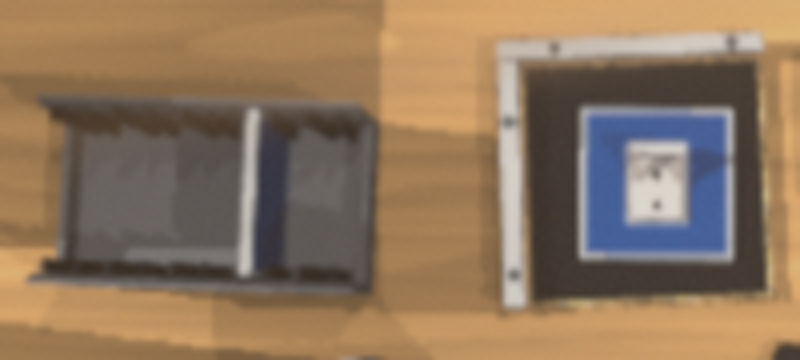

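View pics/b2.png

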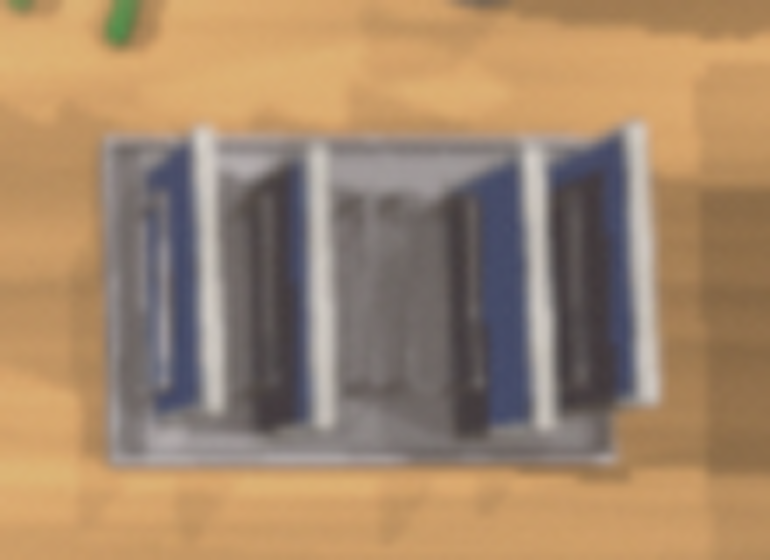

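View pics/b3.png

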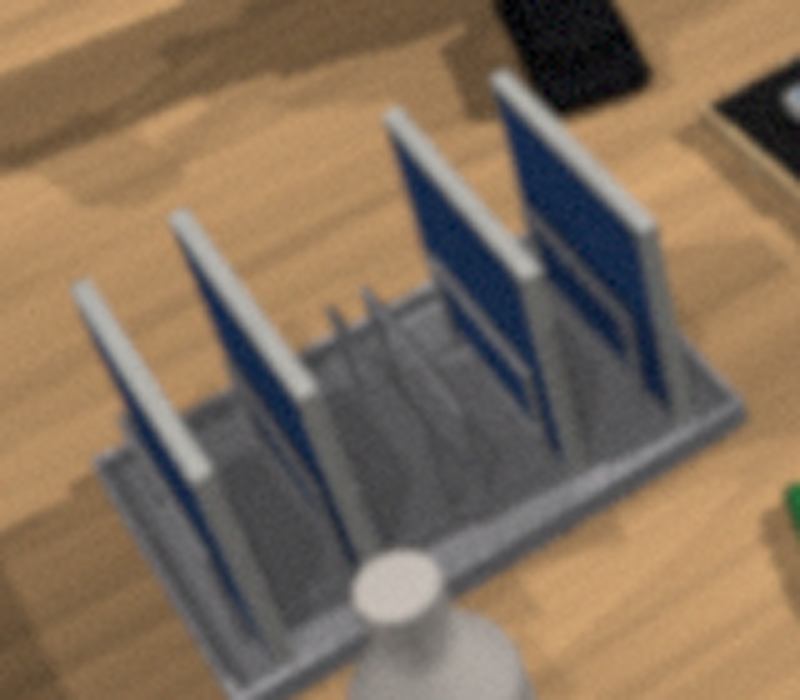

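View pics/b4.png

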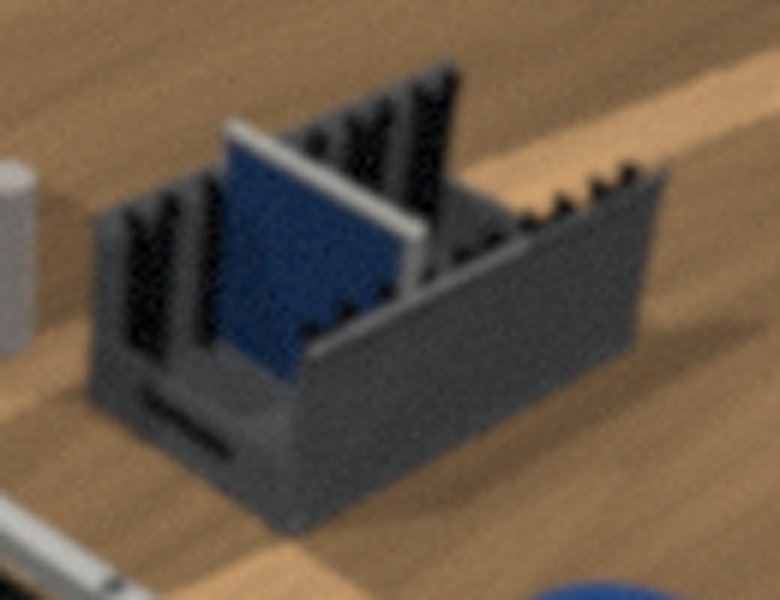

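```bash
python3 - <<'E'
from h import *
np.set_printoptions(precision=4,suppress=True)
c=frame('top')
b2=lambda p:[(370+x/7,170+y/7) for x,y in p]
b1=lambda p:[(165+x/4,170+y/4) for x,y in p]
for q in ([(204,130),(214,408)],[(318,145),(324,425)],[(532,140),(545,425)],[(634,125),(650,400)]):
    P=plane(c,b2(q),.126); print(P[:,:2].ravel(),'mid',P[:,:2].mean(0),'ang',np.arctan2(*(P[0]-P[1])[1::-1]),np.linalg.norm(P[0]-P[1]))
print('tray',plane(c,b2([(108,138),(112,462),(612,460)]),.016)[:,:2])
P=plane(c,b1([(252,108),(246,276)]),.130);print('stored',P[:,:2],P.mean(0))
print('cass top corners',plane(c,b1([(40,100),(30,280),(372,108),(362,290)]),.106)[:,:2])
print('fences',plane(c,b1([(498,42),(764,35),(526,65),(505,308),(526,305)]),.030)[:,:2])
print('plate',plane(c,b1([(580,108),(733,106),(734,261),(580,260)]),.020)[:,:2])
for n,px in dict(bottle=(451,150),glue=(252,265),mouse=(365,273)).items(): print(n,plane(c,[px],{'bottle':.15,'glue':.095,'mouse':.03}[n])[:,:2])
R,p,o=pose();print(R,p)
E
```

```text
[ 0.5945 -0.2366  0.4785 -0.2393] mid [ 0.5365 -0.2379] ang 0.023325464428650258 0.11608429749161651
[ 0.5889 -0.2847  0.4719 -0.2852] mid [ 0.5304 -0.2849] ang 0.004072779882070277 0.11700209412992259
[ 0.5924 -0.3761  0.4726 -0.3784] mid [ 0.5325 -0.3773] ang 0.019109824481302422 0.11973215833414337
[ 0.5994 -0.4205  0.4834 -0.4236] mid [ 0.5414 -0.422 ] ang 0.026969661603525152 0.11608002792687545
tray [[ 0.6078 -0.2153]
 [ 0.46   -0.216 ]
 [ 0.4627 -0.4462]]
stored [[0.5626 0.2614]
 [0.4412 0.261 ]] [0.5019 0.2612 0.13  ]
cass top corners [[0.5697 0.4272]
 [0.4359 0.4274]
 [0.5669 0.1776]
 [0.433  0.1809]]
fences [[ 0.6309  0.091 ]
 [ 0.6394 -0.1195]
 [ 0.6128  0.0685]
 [ 0.4221  0.0811]
 [ 0.4246  0.0649]]
plate [[ 0.5805  0.0255]
 [ 0.5837 -0.0958]
 [ 0.461  -0.097 ]
 [ 0.4604  0.0237]]
bottle [[ 0.7074 -0.3871]]
glue [[0.3673 0.191 ]]
mouse [[ 0.3448 -0.1478]]
[[ 0.9622  0.2723  0.    ]
 [ 0.2723 -0.9622  0.0004]
 [ 0.0001 -0.0004 -1.    ]] [ 0.1498 -0.5291  0.2386]
```

```bash
python3 -m pendant '{"delta_pos":[[0,0,-3],[0,0,-2],[0,0,-1],[3,-2,0],[3.5,-2,0],[3.5,-2,0],[3.5,-2,0],[3.5,-2,0]],"twist":[[0,0,0.09],[0,0,0.09],[0,0,0.092],[0,0,0],[0,0,0],[0,0,0],[0,0,0],[0,0,0]],"hand":[0,0,-0.45,-0.45,-0.45,-0.45,-0.45,-0.45]}'
```

```text
time: 0.97
tool_pos: [0.3207, -0.4273, 0.2988]
eef_rot: [0.0, 1.0, 0.002, 0.0]
wrist_force: [0.8, -1.2, -0.4]
finger_gap: 0.0368
```

```bash
python3 -m pendant '{"delta_pos":[[3,-1.6,0],[3,-1.6,0],[3,-1.6,0],[3,-1.6,0],[3,-1.6,0],[2,-1.6,0],[0,0,0],[0,0,0]],"twist":[[0,0,0],[0,0,0],[0,0,0],[0,0,0],[0,0,0],[0,0,0],[0,0,0],[0,0,0]],"hand":[-0.45,-0.45,-0.45,-0.45,-0.45,-0.45,-0.45,-0.45]}'; python3 - <<'E'
from h import *
c=frame('wrist'); cv2.imwrite('pics/c1.png',c['img'])
E
```

```text
time: 1.63
tool_pos: [0.4896, -0.3312, 0.2984]
eef_rot: [-0.0, 1.0, 0.003, -0.0]
wrist_force: [-0.5, -0.6, -0.1]
finger_gap: 0.0247
```

View pics/c1.png

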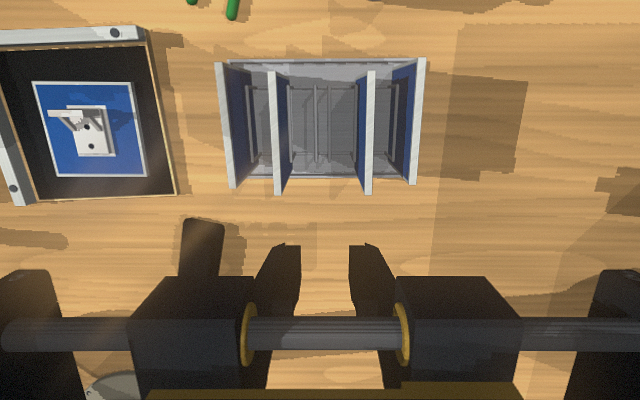

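```bash
cat >> h.py <<'E'
def bars(c,x0,y0,x1,y1,z,vmin=170,smax=60,amin=150):
    hsv=cv2.cvtColor(c['img'],cv2.COLOR_BGR2HSV); m=((hsv[...,2]>vmin)&(hsv[...,1]<smax)).astype(np.uint8)
    k=np.zeros_like(m);k[y0:y1,x0:x1]=1;m*=k
    n,L,st,ce=cv2.connectedComponentsWithStats(m); out=[]
    for i in range(1,n):
        if st[i,4]<amin: continue
        ys,xs=np.nonzero(L==i); P=plane(c,np.c_[xs,ys],z)[:,:2]
        b=cv2.minAreaRect((P*1000).astype(np.float32)); bx=cv2.boxPoints(b)/1000
        w,h=b[1]
        e=bx[1]-bx[0] if np.linalg.norm(bx[1]-bx[0])>np.linalg.norm(bx[2]-bx[1]) else bx[2]-bx[1]
        if e[0]<0:e=-e
        out.append((b[0][0]/1000,b[0][1]/1000,np.arctan2(e[1],e[0]),max(w,h),min(w,h),st[i].tolist()))
    return sorted(out,key=lambda r:-r[1])
E
python3 - <<'E'
from h import *
c=frame('wrist')
hsv=cv2.cvtColor(c['img'],cv2.COLOR_BGR2HSV)
for x in (218,222,226,230,235,274,300): print(x,hsv[120,x])
for v in (150,170,190):
  for b in bars(c,205,40,440,200,.126,v): print(v,np.round(b[:5],4),b[5])
E
```

```text
218 [ 17 122 188]
222 [ 30  10 183]
226 [ 30  11 179]
230 [125  27  57]
235 [116  54  75]
274 [ 38  10 202]
300 [170   7 115]
150 [ 5.370000e-01 -2.340000e-01  2.880000e-02  1.189545e+02  7.399600e+00] [213, 61, 22, 127, 960]
150 [  0.5334  -0.3253  -1.5657 148.3064 125.5727] [243, 62, 158, 133, 3612]
150 [  0.599   -0.3266  -1.5504 171.3559   3.2045] [226, 57, 190, 6, 494]
150 [ 5.422000e-01 -4.186000e-01  1.960000e-02  1.188667e+02  8.168300e+00] [408, 56, 18, 128, 1061]
170 [ 5.370000e-01 -2.338000e-01  2.880000e-02  1.189545e+02  7.126800e+00] [213, 61, 22, 127, 919]
170 [ 5.325000e-01 -2.875000e-01  3.030000e-02  1.239806e+02  2.264660e+01] [263, 64, 26, 131, 1045]
170 [ 5.307000e-01 -3.734000e-01  2.210000e-02  1.197391e+02  7.423300e+00] [364, 69, 11, 126, 958]
170 [ 5.422000e-01 -4.184000e-01  1.620000e-02  1.188457e+02  7.795000e+00] [408, 56, 18, 128, 1002]
190 [ 5.04400e-01 -2.34600e-01  2.47000e-02  5.36356e+01  6.82740e+00] [222, 134, 13, 54, 358]
190 [ 5.298000e-01 -2.808000e-01  1.000000e-02  1.188535e+02  6.944800e+00] [266, 70, 14, 125, 873]
190 [ 5.308000e-01 -3.734000e-01  2.290000e-02  1.179035e+02  7.203100e+00] [364, 70, 10, 124, 921]
190 [ 5.422000e-01 -4.184000e-01  1.950000e-02  1.188657e+02  7.199000e+00] [408, 56, 17, 128, 959]
```

```bash
Z='[0,0,0]'; python3 -m pendant '{"delta_pos":[[0,-3,0],[0,-4,0],[0,-4,0],[0,-4,0],[0,-4,0],[0,-4,0],[0,-4,0],[0,-4,0]],"twist":[[0,0,0],[0,0,0],[0,0,0],[0,0,0],[0,0,0],[0,0,0],[0,0,0],[0,0,0]],"hand":[-0.45,-0.45,-0.45,-0.45,-0.45,-0.45,-0.45,-0.45]}';  python3 -m pendant '{"delta_pos":[[0,-4,0],[0,-4,0],[0,-4,0],[0,-4,0],[0,-4,0],[0,-4,0],[0,-4,0],[-1,-3,0]],"twist":[[0,0,0],[0,0,0],[0,0,0],[0,0,0],[0,0,0],[0,0,0],[0,0,0],[0,0,0]],"hand":[-0.45,-0.45,-0.45,-0.45,-0.45,-0.45,-0.45,-0.45]}';python3 -m pendant '{"delta_pos":[[-1,0,0],[0,0,0],[0,0,0],[0,0,0]],"twist":[[0,0,0],[0,0,0],[0,0,0],[0,0,0]],"hand":[-0.45,-0.45,-0.45,-0.45]}'; python3 - <<'E'
from h import *
c=frame('wrist'); cv2.imwrite('pics/c2.png',c['img'])
crop(c,200,40,440,220,3.3,'c2z.png')
E
```

```text
time: 2.4
tool_pos: [0.487, -0.0213, 0.2991]
eef_rot: [0.0, 1.0, 0.001, 0.0]
wrist_force: [0.8, 0.5, -0.2]
finger_gap: 0.0237
time: 3.07
tool_pos: [0.4773, 0.2894, 0.2984]
eef_rot: [-0.0, 1.0, 0.001, 0.0]
wrist_force: [1.2, 0.5, -0.5]
finger_gap: 0.0245
time: 3.4
tool_pos: [0.4673, 0.2864, 0.299]
eef_rot: [0.0, 1.0, 0.001, 0.0]
wrist_force: [0.8, 0.2, -0.2]
finger_gap: 0.0242
```

View pics/c2.png

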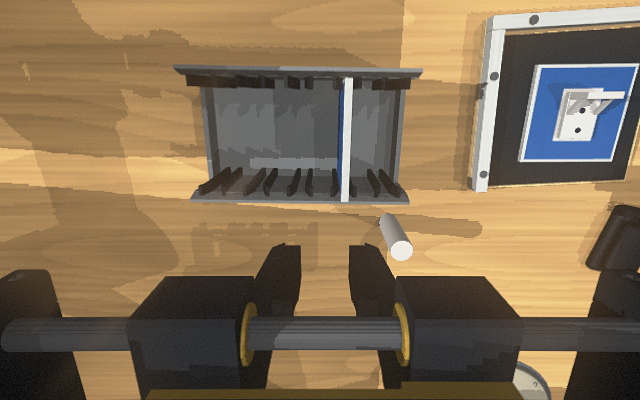

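View pics/c2z.png

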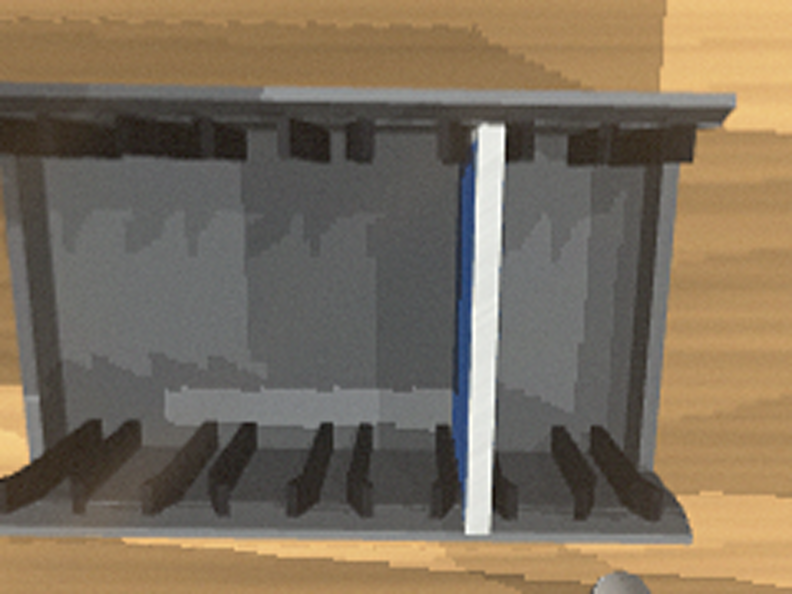

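```bash
python3 - <<'E'
from h import *
np.set_printoptions(precision=4,suppress=True)
c=frame('wrist')
for b in bars(c,320,60,370,215,.130,180): print(np.round(b[:5],4),b[5])
# outer wall edges: per column scan: wood saturation high vs grey low
hsv=cv2.cvtColor(cv2.GaussianBlur(c['img'],(3,3),0),cv2.COLOR_BGR2HSV); S=hsv[...,1].astype(int)
for nm,r0,r1,sg in (('far',55,75,1),('near',210,192,-1)):
    pts=[]
    for x in range(215,395,4):
        col=[S[r,x] for r in range(r0,r1,sg)]
        i=next((k for k,v in enumerate(col) if v<75),None)
        if i: # subpixel
            a,b=col[i-1],col[i]; pts.append((x,r0+sg*(i-1+(a-75)/(a-b))))
    P=plane(c,pts,.106)[:,:2]; l=cv2.fitLine((P).astype(np.float32),cv2.DIST_HUBER,0,.001,.001).ravel()
    print(nm,len(pts),'x at y=.30:',l[2]+(.30-l[3])*l[0]/l[1],'slope dx/dy',l[0]/l[1])
# groove walls tops visible: zoom far corners
z=lambda p:[(200+x/3.3,40+y/3.3) for x,y in p]
print(plane(c,z([(735,96),(690,543)]),.106))
print(plane(c,[(174,66),(190,199),(422,69),(409,204)],.106))
t=frame('top'); 
for b in bars(t,200,185,240,245,.130,150,amin=60): print('top',np.round(b[:5],4),b[5])
E
```

```text
[  0.5021   0.2662  -0.0118 118.3959   7.4378] [341, 78, 12, 124, 955]
far 45 x at y=.30: 0.57314664 slope dx/dy 0.0091684805
near 45 x at y=.30: 0.43220037 slope dx/dy 0.01177039
[[0.5705 0.192  0.106 ]
 [0.431  0.1935 0.106 ]]
[[0.5725 0.4335 0.106 ]
 [0.437  0.4354 0.106 ]
 [0.5705 0.1927 0.106 ]
 [0.4317 0.1937 0.106 ]]
```

```bash
python3 -m pendant '{"delta_pos":[[0,3,0],[0,4,0],[0,4,0],[0,4,0],[0,4,0],[0,4,0],[0,4,0],[0,4,0]],"twist":[[0,0,0],[0,0,0],[0,0,0],[0,0,0],[0,0,0],[0,0,0],[0,0,0],[0,0,0]],"hand":[-0.5,-0.5,-0.5,-0.5,-0.5,-0.5,-0.5,-0.5]}';  python3 -m pendant '{"delta_pos":[[0,4,0],[0,4,0],[0,4,0],[1,4,1],[1,4,1],[1,2,2],[0,0,0],[0,0,0]],"twist":[[0,0,0],[0,0,0],[0,0,0],[0,0,-0.02],[0,0,0],[0,0,0],[0,0,0],[0,0,0]],"hand":[-0.5,-0.5,-0.5,-0.5,-0.5,-0.5,-0.5,-0.5]}'; cat >> h.py <<'E'
def edges(c,x0,y0,x1,y1,z,vmin=165,smax=60,amin=150):
    """bars by row: midpoint of white run, line fit in world; returns centre x,y,yaw,len"""
    hsv=cv2.cvtColor(c['img'],cv2.COLOR_BGR2HSV); m=((hsv[...,2]>vmin)&(hsv[...,1]<smax)).astype(np.uint8)
    k=np.zeros_like(m);k[y0:y1,x0:x1]=1;m*=k
    m=cv2.morphologyEx(m,cv2.MORPH_OPEN,np.ones((9,3),np.uint8))
    n,L,st,ce=cv2.connectedComponentsWithStats(m); out=[]
    for i in range(1,n):
        if st[i,4]<amin: continue
        ys,xs=np.nonzero(L==i); P=plane(c,np.c_[xs,ys],z)[:,:2]
        l=cv2.fitLine(P.astype(np.float32),cv2.DIST_HUBER,0,.001,.001).ravel(); v=l[:2]*np.sign(l[0])
        s=(P-l[2:])@v; ce=l[2:]+v*(s.max()+s.min())/2
        out.append((ce[0],ce[1],np.arctan2(v[1],v[0]),s.max()-s.min(),st[i,4]/(st[i,3]),st[i].tolist()))
    return sorted(out,key=lambda r:-r[1])
def tooldelta(x,y,z,yaw):
    R,p,o=pose(); d=R.T@(np.array([x,y,z])-p)*100; cur=np.arctan2(R[1,0],R[0,0])
    print('cur',np.round(p,4),'yaw',round(cur,4),'delta cm',np.round(d,2),'twist z',round(-(yaw-cur),4))
E
python3 - <<'E'
from h import *
c=frame('wrist'); cv2.imwrite('pics/d1.png',c['img'])
for b in edges(c,150,0,480,240,.126): print(np.round(b[:5],4),b[5])
E
```

```text
time: 4.22
tool_pos: [0.4674, -0.0245, 0.299]
eef_rot: [0.0, 1.0, 0.001, 0.0]
wrist_force: [0.4, -0.4, 0.1]
finger_gap: 0.0221
time: 4.88
tool_pos: [0.4989, -0.2411, 0.2579]
eef_rot: [-0.001, 1.0, 0.011, -0.001]
wrist_force: [-0.6, 0.3, 0.2]
finger_gap: 0.0218
[ 0.5292 -0.0937 -0.044   0.0305 11.3611] [150, 132, 14, 36, 409]
[ 6.1950e-01 -1.1210e-01 -1.4506e+00  2.1800e-02  2.4875e+01] [150, 26, 26, 16, 398]
[ 5.2110e-01 -1.2990e-01 -7.0000e-04  5.2000e-02  3.2833e+00] [195, 130, 8, 60, 197]
[ 6.20900e-01 -1.37900e-01  1.55510e+00  1.42000e-02  1.79333e+01] [187, 26, 19, 15, 269]
[ 0.537  -0.2336  0.0239  0.1191  8.6667] [313, 70, 10, 141, 1222]
[ 0.5304 -0.2806  0.0141  0.1194  8.7554] [366, 80, 15, 139, 1217]
[ 0.5067 -0.3731  0.0643  0.0699  7.0909] [467, 143, 13, 77, 546]
```

View pics/d1.png

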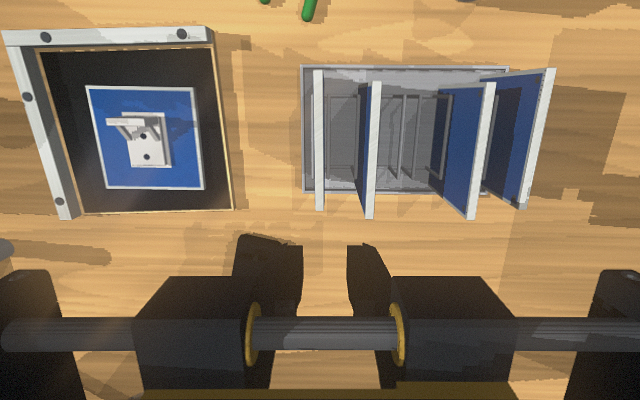

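```bash
python3 -c "
from h import *
tooldelta(.537,-.2336,.096,.0239)"
```

```text
cur [ 0.4991 -0.2401  0.2592] yaw 0.0229 delta cm [ 3.81 -0.55 16.32] twist z -0.001
```

```bash
python3 -m pendant '{"delta_pos":[[2,-0.3,0],[1.8,-0.25,0],[0,0,3],[0,0,3],[0,0,3],[0,0,1],[0,0,0],[0,0,0]],"twist":[[0,0,0],[0,0,0],[0,0,0],[0,0,0],[0,0,0],[0,0,0],[0,0,0],[0,0,0]],"hand":[-0.5,-0.5,-0.5,-0.5,-0.5,-0.5,-0.5,-0.5]}'; python3 - <<'E'
from h import *
c=frame('wrist'); cv2.imwrite('pics/d2.png',c['img'])
tooldelta(.537,-.2336,.096,.0239)
E
```

```text
time: 5.6
tool_pos: [0.5379, -0.2334, 0.161]
eef_rot: [0.001, 1.0, 0.012, 0.001]
wrist_force: [-0.2, -0.2, 1.2]
finger_gap: 0.0219
cur [ 0.5381 -0.2337  0.1615] yaw 0.0243 delta cm [-0.13 -0.03  6.55] twist z 0.0004
```

View pics/d2.png

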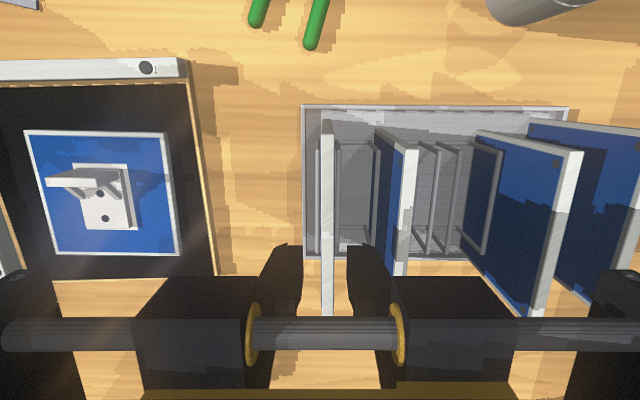

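```bash
python3 -m pendant '{"delta_pos":[[-0.1,0,1.5],[0,0,2],[0,0,2],[0,0,1],[0,0,0],[0,0,0]],"twist":[[0,0,0],[0,0,0],[0,0,0],[0,0,0],[0,0,0],[0,0,0]],"hand":[-0.5,-0.5,-0.5,-0.5,-0.5,-0.5]}'; python3 -m pendant '{"delta_pos":[[0,0,0],[0,0,0],[0,0,0],[0,0,0],[0,0,0],[0,0,0]],"twist":[[0,0,0],[0,0,0],[0,0,0],[0,0,0],[0,0,0],[0,0,0]],"hand":[-0.7,-0.85,-0.95,-1,-1,-1]}'
```

```text
time: 6.15
tool_pos: [0.5369, -0.234, 0.0955]
eef_rot: [0.001, 1.0, 0.012, 0.001]
wrist_force: [-0.3, -0.6, 0.9]
finger_gap: 0.0218
time: 6.65
tool_pos: [0.5369, -0.2343, 0.0954]
eef_rot: [0.001, 1.0, 0.012, 0.001]
wrist_force: [-0.3, -1.1, 6.3]
finger_gap: 0.0074
```

```bash
python3 -m pendant '{"delta_pos":[[0,0,-1],[0,0,-2],[0,0,-2.5],[0,0,-2.5],[0,0,-2.5],[0,0,-2.5],[0,0,-2.5],[0,0,-2]],"twist":[[0,0,0],[0,0,0],[0,0,0],[0,0,0],[0,0,0],[0,0,0],[0,0,0],[0,0,0]],"hand":[-1,-1,-1,-1,-1,-1,-1,-1]}'; python3 - <<'E'
from h import *
c=frame('wrist'); cv2.imwrite('pics/d3.png',c['img'])
s=frame('scene'); cv2.imwrite('pics/d4.png',s['img'])
E
```

```text
time: 7.32
tool_pos: [0.5361, -0.2333, 0.2714]
eef_rot: [0.0, 1.0, 0.012, 0.0]
wrist_force: [0.0, -0.7, -2.8]
finger_gap: 0.0077
```

View pics/d3.png

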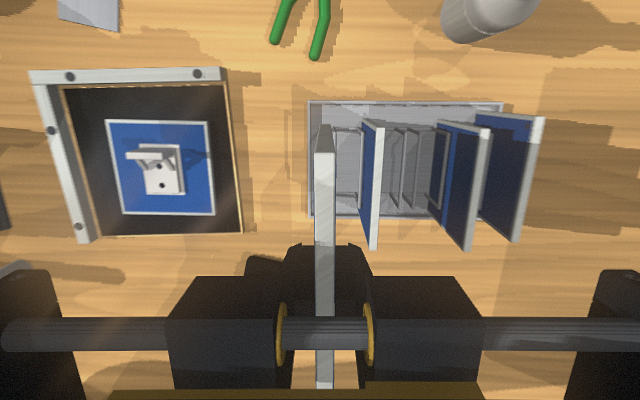

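View pics/d4.png

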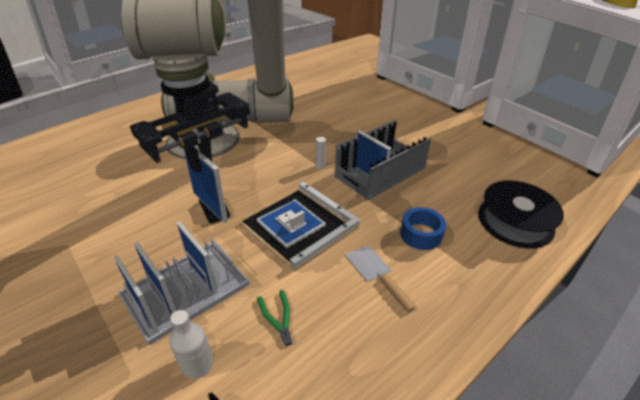

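```bash
cat >> h.py <<'E'
def heldview(c,R,p,px,h):
    """px on plate top edge (h above TCP) -> tool coords"""
    P=plane(c,px,p[2]+h); return (P-p)@R
E
python3 - <<'E'
from h import *
np.set_printoptions(precision=4,suppress=True)
R,p,o=pose(); c=frame('wrist')
crop(c,290,110,360,260,4,'d5.png')
print(heldview(c,R,p,[(314.5,155.5),(334.5,154.5),(324.5,155),(316.5,387),(333.5,387)],.0305))
print(heldview(c,R,p,[(318,127),(330,126)],-.0895))
E
```

```text
[[ 0.0588 -0.0047 -0.0302]
 [ 0.0592  0.0026 -0.0302]
 [ 0.059  -0.0011 -0.0302]
 [-0.0489 -0.0047 -0.0308]
 [-0.049   0.0032 -0.0307]]
[[ 0.0575 -0.0057  0.0898]
 [ 0.0582  0.0029  0.0898]]
```

View pics/d5.png

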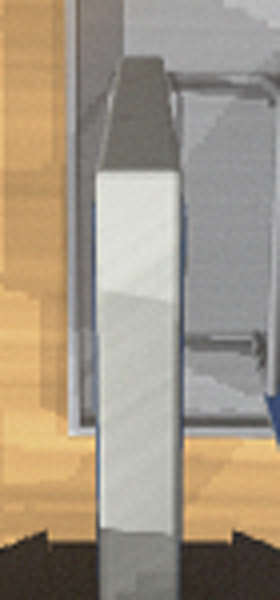

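```bash
python3 -m pendant '{"delta_pos":[[0,-2,0],[0,-3.5,0],[0,-4,0],[0,-4,0],[0,-4,0],[0,-4,0],[0,-4,0],[0,-4,0]],"twist":[[0,0,0],[0,0,0],[0,0,0],[0,0,0.01],[0,0,0.01],[0,0,0.01],[0,0,0.005],[0,0,0]],"hand":[-1,-1,-1,-1,-1,-1,-1,-1]}';  python3 -m pendant '{"delta_pos":[[0,-4,0],[0,-4,0],[0,-4,0],[-0.5,-4,0],[-1,-4,0],[-0.5,-4,0],[-0.5,-3,0],[0,-1.5,0]],"twist":[[0,0,0],[0,0,0],[0,0,0],[0,0,0],[0,0,0],[0,0,0],[0,0,0],[0,0,0]],"hand":[-1,-1,-1,-1,-1,-1,-1,-1]}'; python3 -c "
from h import *
tooldelta(.5038,.409,.27,-.0108)"
```

```text
time: 8.13
tool_pos: [0.5319, 0.0633, 0.2672]
eef_rot: [-0.0, 1.0, -0.006, -0.002]
wrist_force: [0.7, -0.4, -2.3]
finger_gap: 0.0075
time: 8.8
tool_pos: [0.5091, 0.35, 0.2666]
eef_rot: [0.0, 1.0, -0.004, -0.002]
wrist_force: [0.0, -0.4, -3.5]
finger_gap: 0.0077
cur [0.5091 0.35   0.2666] yaw -0.0077 delta cm [-0.58 -5.9  -0.34] twist z 0.0031
```

```bash
python3 -m pendant '{"delta_pos":[[-0.3,-3,0],[-0.3,-2,0],[0,-0.9,0],[0,0,0],[0,0,0],[0,0,0]],"twist":[[0,0,0.003],[0,0,0],[0,0,0],[0,0,0],[0,0,0],[0,0,0]],"hand":[-1,-1,-1,-1,-1,-1]}'; python3 - <<'E'
from h import *
np.set_printoptions(precision=4,suppress=True)
R,p,o=pose(); print(R[:,2])
c=frame('wrist'); cv2.imwrite('pics/e1.png',c['img'])
tooldelta(.5038,.409,.27,-.0108)
E
```

```text
time: 9.3
tool_pos: [0.5064, 0.4044, 0.2686]
eef_rot: [0.0, 1.0, -0.008, -0.0]
wrist_force: [0.2, -0.4, -2.5]
finger_gap: 0.0076
[-0.0009 -0.0009 -1.    ]
cur [0.5064 0.4044 0.2689] yaw -0.0156 delta cm [-0.27 -0.46 -0.11] twist z -0.0048
```

View pics/e1.png

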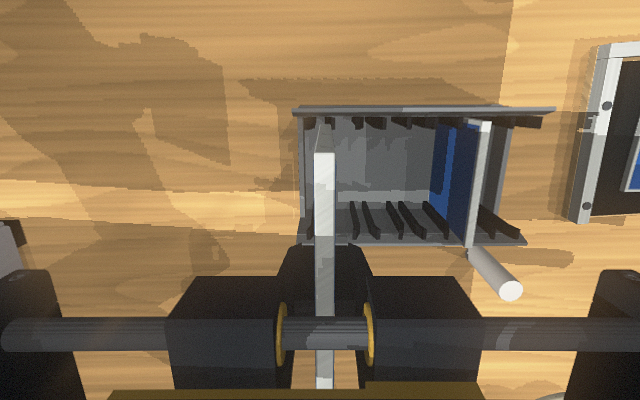

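```bash
python3 -m pendant '{"delta_pos":[[-0.27,-0.46,0],[0,0,2],[0,0,2.5],[0,0,1.5],[0,0,0],[0,0,0],[0,0,0]],"twist":[[0,0,-0.005],[0,0,0],[0,0,0],[0,0,0],[0,0,0],[0,0,0],[0,0,0]],"hand":[-1,-1,-1,-1,-1,-1,-1]}'; python3 - <<'E'
from h import *
np.set_printoptions(precision=4,suppress=True)
c=frame('wrist'); cv2.imwrite('pics/e2.png',c['img'])
s=frame('scene'); crop(s,320,60,460,200,5,'e3.png')
tooldelta(.5038,.409,.0995,-.0108)
E
```

```text
time: 9.93
tool_pos: [0.504, 0.4104, 0.2107]
eef_rot: [-0.001, 1.0, -0.005, 0.001]
wrist_force: [-0.7, 0.4, -3.1]
finger_gap: 0.0077
cur [0.5039 0.4104 0.2108] yaw -0.0094 delta cm [-0.04  0.16 11.12] twist z 0.0014
```

View pics/e2.png

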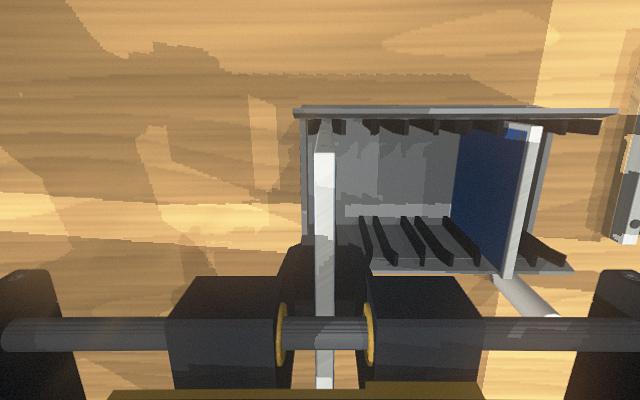

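View pics/e3.png

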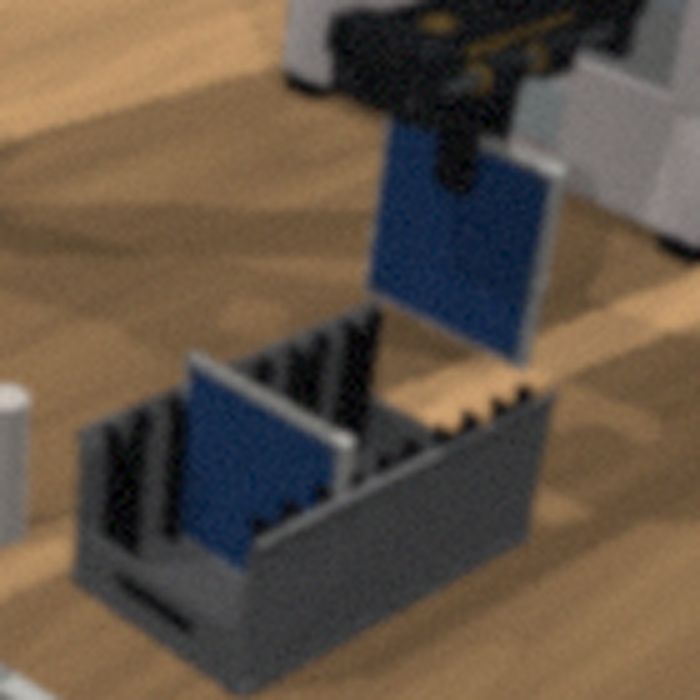

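```bash
python3 - <<'E'
import cv2
i=cv2.imread('pics/e2.png'); cv2.imwrite('pics/e2z.png',cv2.resize(i[95:175,285:385],None,fx=7,fy=7,interpolation=cv2.INTER_CUBIC))
E
```

```text
(no output)
```

View pics/e2z.png

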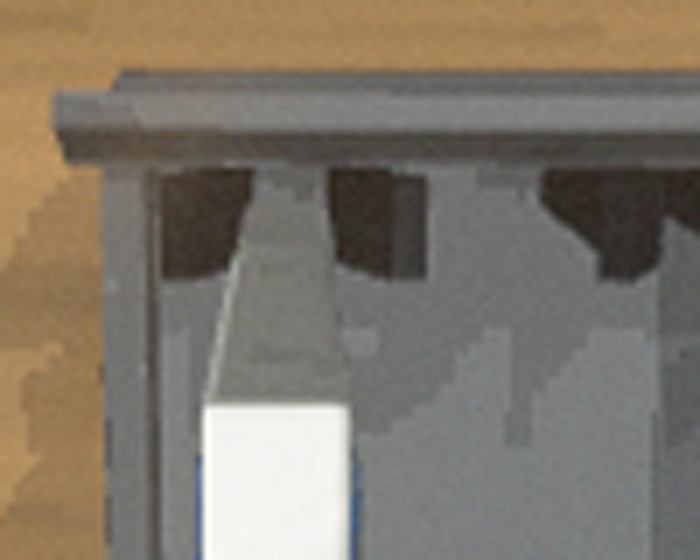

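```bash
python3 -m pendant '{"delta_pos":[[0,0.12,1],[0,0,1.5],[0,0,1.5],[0,0,1.5],[0,0,0],[0,0,0]],"twist":[[0,0,0],[0,0,0],[0,0,0],[0,0,0],[0,0,0],[0,0,0]],"hand":[-1,-1,-1,-1,-1,-1]}'; python3 - <<'E'
from h import *
c=frame('wrist'); crop(c,270,80,400,180,6,'e4.png')
tooldelta(.5038,.409,.0995,-.0108)
E
```

```text
time: 10.53
tool_pos: [0.5033, 0.409, 0.1537]
eef_rot: [0.0, 1.0, -0.005, -0.0]
wrist_force: [0.2, -0.1, -3.0]
finger_gap: 0.008
cur [0.5037 0.4092 0.1547] yaw -0.0092 delta cm [0.01 0.02 5.52] twist z 0.0016
```

View pics/e4.png

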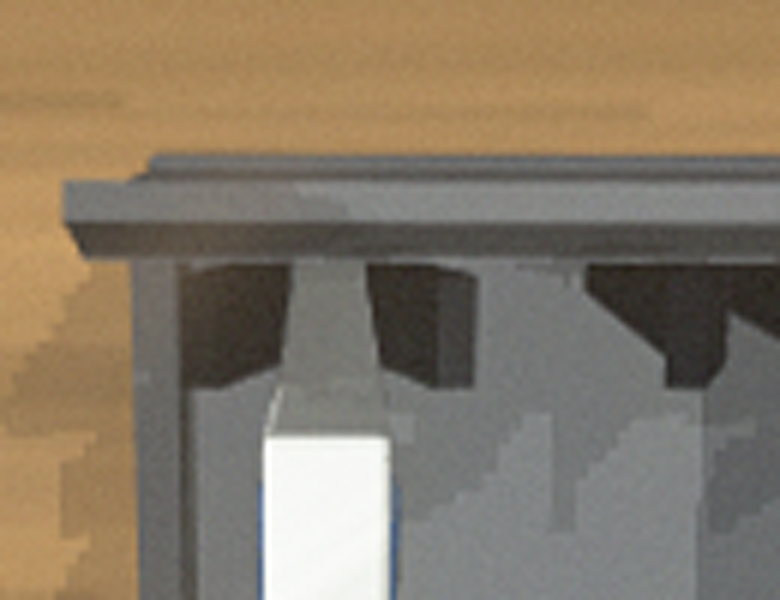

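Nicely in the groove, no side forces. Lower further.

```bash
python3 -m pendant '{"delta_pos":[[0,0,1],[0,0,1.5],[0,0,1.3],[0,0,0.7],[0,0,0.4],[0,0,0],[0,0,0]],"twist":[[0,0,0],[0,0,0],[0,0,0],[0,0,0],[0,0,0],[0,0,0],[0,0,0]],"hand":[-1,-1,-1,-1,-1,-1,-1]}';python3 -m pendant '{"delta_pos":[[0,0,0.3],[0,0,0.2],[0,0,0],[0,0,0]],"twist":[[0,0,0],[0,0,0],[0,0,0],[0,0,0]],"hand":[-1,-1,-1,-1]}'
```

```text
time: 11.17
tool_pos: [0.5037, 0.4092, 0.1057]
eef_rot: [-0.0, 1.0, -0.005, 0.0]
wrist_force: [-0.8, 0.6, -2.5]
finger_gap: 0.0078
time: 11.5
tool_pos: [0.5035, 0.4091, 0.1002]
eef_rot: [-0.0, 1.0, -0.005, 0.0]
wrist_force: [-0.5, 0.0, -2.8]
finger_gap: 0.0078
```

```bash
python3 -m pendant '{"delta_pos":[[0,0,0.1],[0,0,0.1],[0,0,0],[0,0,0]],"twist":[[0,0,0],[0,0,0],[0,0,0],[0,0,0]],"hand":[-1,-1,-1,-1]}'
```

```text
time: 11.83
tool_pos: [0.5036, 0.4093, 0.0994]
eef_rot: [-0.0, 1.0, -0.005, 0.001]
wrist_force: [-3.2, -1.1, 4.7]
finger_gap: 0.0076
```

```bash
python3 -m pendant '{"delta_pos":[[0,0,0],[0,0,0],[0,0,0],[0,0,0],[0,0,0],[0,0,-1.5],[0,0,-3],[0,0,-3]],"twist":[[0,0,0],[0,0,0],[0,0,0],[0,0,0],[0,0,0],[0,0,0],[0,0,0],[0,0,0]],"hand":[-0.8,-0.65,-0.5,-0.5,-0.5,-0.5,-0.5,-0.5]}'; python3 -m pendant '{"delta_pos":[[0,0,-4],[0,0,-4],[0,0,-2],[0,0,0],[0,0,0]],"twist":[[0,0,0],[0,0,0],[0,0,0],[0,0,0],[0,0,0]],"hand":[-0.5,-0.5,-0.5,-0.5,-0.5]}'; python3 - <<'E'
from h import *
c=frame('wrist'); cv2.imwrite('pics/e5.png',c['img'])
for b in edges(c,150,0,500,260,.130): print(np.round(b[:5],4),b[5])
E
```

```text
time: 12.5
tool_pos: [0.503, 0.4088, 0.1731]
eef_rot: [0.001, 1.0, -0.005, -0.001]
wrist_force: [0.5, 0.2, 0.7]
finger_gap: 0.0223
time: 12.92
tool_pos: [0.5035, 0.4091, 0.2736]
eef_rot: [-0.0, 1.0, -0.005, 0.001]
wrist_force: [-0.1, 0.3, -0.6]
finger_gap: 0.0219
[ 5.034e-01  4.097e-01 -6.700e-03  1.190e-01  7.416e+00] [321, 119, 9, 125, 927]
[ 5.022e-01  2.664e-01 -8.000e-03  1.186e-01  9.048e+00] [468, 119, 26, 125, 1131]
```

View pics/e5.png

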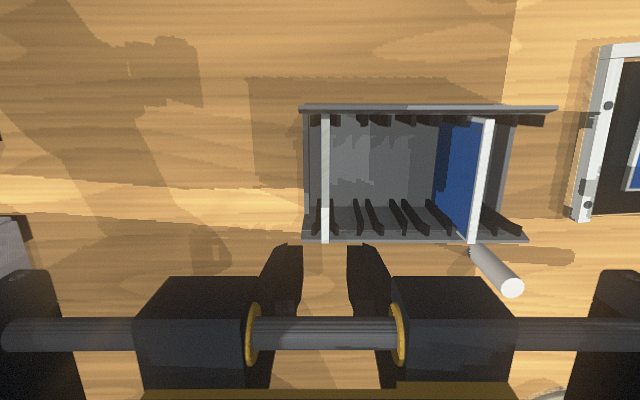

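```bash
python3 -m pendant '{"delta_pos":[[0,3,0],[0,4,0],[0,4,0],[0,4,0],[0,4,0],[0,4,0],[0,4,0],[0,4,0]],"twist":[[0,0,0],[0,0,0],[0,0,0],[0,0,0],[0,0,0],[0,0,0],[0,0,0],[0,0,0]],"hand":[-0.5,-0.5,-0.5,-0.5,-0.5,-0.5,-0.5,-0.5]}';  python3 -m pendant '{"delta_pos":[[0,4,0],[0,4,0],[0,4,0],[0,4,0],[0,4,0],[0,4,0],[0,4,0],[0,4,0]],"twist":[[0,0,0],[0,0,0],[0,0,0],[0,0,-0.01],[0,0,-0.01],[0,0,-0.01],[0,0,0],[0,0,0]],"hand":[-0.5,-0.5,-0.5,-0.5,-0.5,-0.5,-0.5,-0.5]}';python3 -m pendant '{"delta_pos":[[0,3,0],[0,2,0],[0,1,0],[0,0,0],[0,0,0]],"twist":[[0,0,0],[0,0,0],[0,0,0],[0,0,0],[0,0,0]],"hand":[-0.5,-0.5,-0.5,-0.5,-0.5]}'; python3 - <<'E'
from h import *
c=frame('wrist'); cv2.imwrite('pics/f1.png',c['img'])
for b in edges(c,250,0,560,240,.126): print(np.round(b[:5],4),b[5])
tooldelta(.5304,-.2806,.096,.014)
E
```

```text
time: 13.63
tool_pos: [0.4995, 0.0973, 0.2712]
eef_rot: [-0.0, 1.0, -0.005, -0.002]
wrist_force: [0.5, -1.0, -0.5]
finger_gap: 0.022
time: 14.3
tool_pos: [0.5003, -0.2226, 0.2711]
eef_rot: [-0.001, 1.0, 0.01, -0.002]
wrist_force: [-0.0, 0.6, 0.6]
finger_gap: 0.0221
time: 14.72
tool_pos: [0.5023, -0.2801, 0.272]
eef_rot: [-0.001, 1.0, 0.01, -0.001]
wrist_force: [0.4, 1.0, 0.1]
finger_gap: 0.0222
[ 0.534  -0.2804  0.0179  0.1263  7.9007] [321, 75, 12, 141, 1114]
[ 0.5311 -0.3731  0.0248  0.1184  8.2672] [420, 86, 20, 131, 1083]
[ 0.5427 -0.4183  0.021   0.119   9.0444] [469, 72, 27, 135, 1221]
cur [ 0.5025 -0.2796  0.2725] yaw 0.0217 delta cm [ 2.81  0.18 17.65] twist z 0.0077
```

View pics/f1.png

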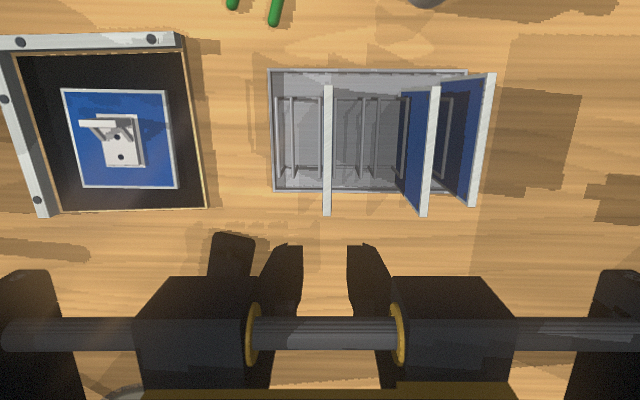

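```bash
python3 -m pendant '{"delta_pos":[[1.8,0.2,0],[1,0.05,0],[0,0,3.5],[0,0,4],[0,0,3],[0,0,1],[0,0,0],[0,0,0]],"twist":[[0,0,0.006],[0,0,0],[0,0,0],[0,0,0],[0,0,0],[0,0,0],[0,0,0],[0,0,0]],"hand":[-0.5,-0.5,-0.5,-0.5,-0.5,-0.5,-0.5,-0.5]}'; python3 -c "
from h import *
tooldelta(.5304,-.2812,.0955,.016)
c=frame('wrist'); crop(c,240,80,440,330,2.4,'f2.png')"
```

```text
time: 15.43
tool_pos: [0.5312, -0.2824, 0.1595]
eef_rot: [0.0, 1.0, 0.008, 0.001]
wrist_force: [-0.4, -0.6, 1.3]
finger_gap: 0.0223
cur [ 0.5312 -0.2824  0.1595] yaw 0.0158 delta cm [-0.08 -0.13  6.4 ] twist z -0.0002
```

View pics/f2.png

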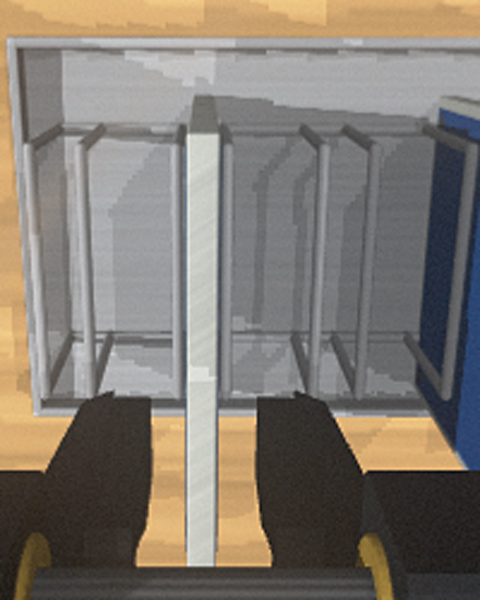

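```bash
python3 -m pendant '{"delta_pos":[[-0.08,-0.13,1.5],[0,0,2],[0,0,2],[0,0,0.9],[0,0,0],[0,0,0]],"twist":[[0,0,0],[0,0,0],[0,0,0],[0,0,0],[0,0,0],[0,0,0]],"hand":[-0.5,-0.5,-0.5,-0.5,-0.5,-0.5]}'; python3 -m pendant '{"delta_pos":[[0,0,0],[0,0,0],[0,0,0],[0,0,0],[0,0,0],[0,0,0]],"twist":[[0,0,0],[0,0,0],[0,0,0],[0,0,0],[0,0,0],[0,0,0]],"hand":[-0.7,-0.85,-0.95,-1,-1,-1]}';  python3 -m pendant '{"delta_pos":[[0,0,-1],[0,0,-2],[0,0,-2.5],[0,0,-2.5],[0,0,-2.5],[0,0,-2.5],[0,0,-2.5],[0,0,-2]],"twist":[[0,0,0],[0,0,0],[0,0,0],[0,0,0],[0,0,0],[0,0,0],[0,0,0],[0,0,0]],"hand":[-1,-1,-1,-1,-1,-1,-1,-1]}'; python3 - <<'E'
from h import *
c=frame('wrist'); crop(c,240,80,440,330,2.4,'f3.png')
E
```

```text
time: 15.98
tool_pos: [0.5303, -0.282, 0.0956]
eef_rot: [0.001, 1.0, 0.007, 0.001]
wrist_force: [0.5, -0.9, 0.4]
finger_gap: 0.0223
time: 16.48
tool_pos: [0.5302, -0.282, 0.0955]
eef_rot: [0.001, 1.0, 0.007, 0.001]
wrist_force: [-0.9, -0.0, 6.8]
finger_gap: 0.0078
time: 17.15
tool_pos: [0.5295, -0.2813, 0.2715]
eef_rot: [0.0, 1.0, 0.007, 0.0]
wrist_force: [0.7, -0.1, -3.3]
finger_gap: 0.0078
```

View pics/f3.png

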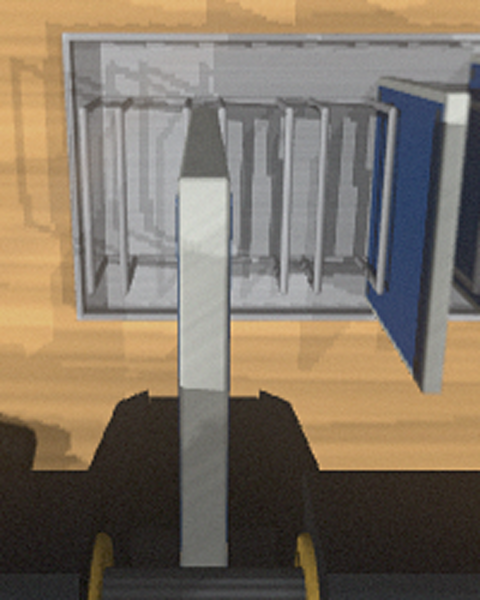

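```bash
python3 -m pendant '{"delta_pos":[[0,-2,0],[0,-3.5,0],[0,-4,0],[0,-4,0],[0,-4,0],[0,-4,0],[0,-4,0],[0,-4,0]],"twist":[[0,0,0],[0,0,0],[0,0,0],[0,0,0.01],[0,0,0.01],[0,0,0.006],[0,0,0],[0,0,0]],"hand":[-1,-1,-1,-1,-1,-1,-1,-1]}';  python3 -m pendant '{"delta_pos":[[0,-4,0],[0,-4,0],[0,-4,0],[-0.5,-4,0],[-1,-4,0],[-0.5,-4,0],[-0.5,-3.5,0],[0,-3,0]],"twist":[[0,0,0],[0,0,0],[0,0,0],[0,0,0],[0,0,0],[0,0,0],[0,0,0],[0,0,0]],"hand":[-1,-1,-1,-1,-1,-1,-1,-1]}';python3 -m pendant '{"delta_pos":[[0,-2,0],[0,-1.5,0],[0,0,0],[0,0,0],[0,0,0],[0,0,0]],"twist":[[0,0,0],[0,0,0],[0,0,0],[0,0,0],[0,0,0],[0,0,0]],"hand":[-1,-1,-1,-1,-1,-1]}'; python3 -c "
from h import *
tooldelta(.5036,.361,.2,-.0108)"
```

```text
time: 17.87
tool_pos: [0.5278, 0.0154, 0.2686]
eef_rot: [-0.0, 1.0, -0.006, -0.001]
wrist_force: [1.2, 0.5, -3.2]
finger_gap: 0.0073
time: 18.53
tool_pos: [0.5053, 0.3211, 0.2685]
eef_rot: [0.0, 1.0, -0.005, -0.001]
wrist_force: [1.6, -1.0, -2.2]
finger_gap: 0.0077
time: 19.03
tool_pos: [0.5075, 0.3527, 0.269]
eef_rot: [0.0, 1.0, -0.006, -0.0]
wrist_force: [-0.4, 0.4, -2.4]
finger_gap: 0.0082
cur [0.5075 0.3527 0.269 ] yaw -0.0122 delta cm [-0.4  -0.82  6.9 ] twist z -0.0014
```

```bash
python3 -m pendant '{"delta_pos":[[-0.4,-0.82,0],[0,0,2],[0,0,2.5],[0,0,1.5],[0,0,0],[0,0,0],[0,0,0]],"twist":[[0,0,-0.001],[0,0,0],[0,0,0],[0,0,0],[0,0,0],[0,0,0],[0,0,0]],"hand":[-1,-1,-1,-1,-1,-1,-1]}'; python3 - <<'E'
from h import *
c=frame('wrist');  crop(c,240,80,500,280,3,'f4.png')
tooldelta(.5036,.361,.0995,-.0108)
E
```

```text
time: 19.62
tool_pos: [0.504, 0.3621, 0.2106]
eef_rot: [-0.001, 1.0, -0.005, 0.001]
wrist_force: [0.3, -0.9, -2.9]
finger_gap: 0.0077
cur [0.504  0.3622 0.2107] yaw -0.0103 delta cm [-0.07  0.13 11.12] twist z 0.0005
```

View pics/f4.png

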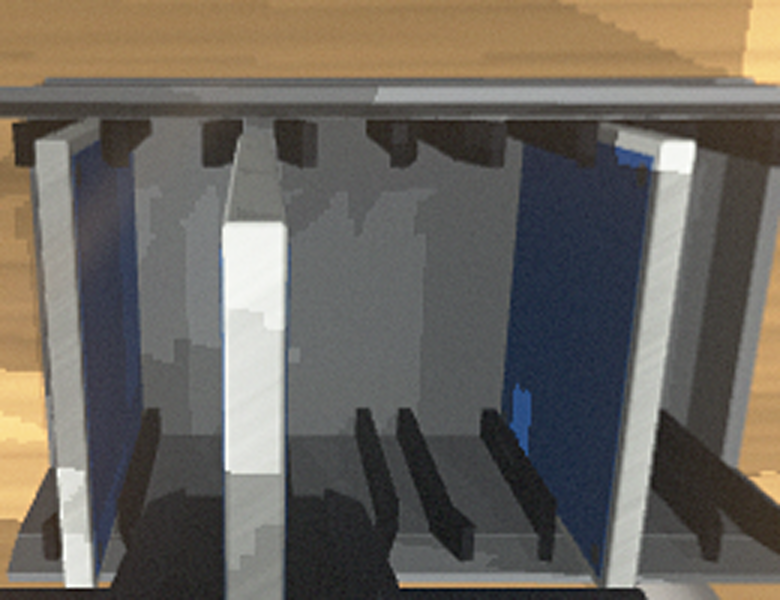

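Aligned with groove 4. Lower.

```bash
python3 -m pendant '{"delta_pos":[[-0.05,0.1,1],[0,0,1.5],[0,0,1.5],[0,0,1.5],[0,0,0],[0,0,0]],"twist":[[0,0,0],[0,0,0],[0,0,0],[0,0,0],[0,0,0],[0,0,0]],"hand":[-1,-1,-1,-1,-1,-1]}'; python3 - <<'E'
from h import *
c=frame('wrist'); crop(c,270,80,400,180,6,'f5.png')
tooldelta(.5036,.361,.0995,-.0108)
E
```

```text
time: 20.17
tool_pos: [0.5033, 0.361, 0.1549]
eef_rot: [-0.0, 1.0, -0.005, 0.0]
wrist_force: [0.7, -0.0, -2.9]
finger_gap: 0.0077
cur [0.5036 0.3612 0.1556] yaw -0.0102 delta cm [-0.01  0.02  5.61] twist z 0.0006
```

View pics/f5.png

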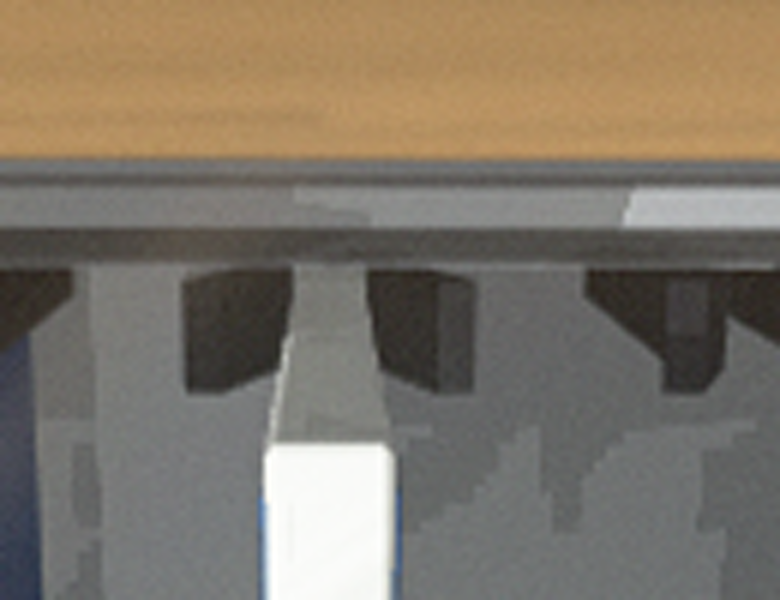

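```bash
python3 -m pendant '{"delta_pos":[[0,0,1],[0,0,1.5],[0,0,1.3],[0,0,0.7],[0,0,0.5],[0,0,0.2],[0,0,0],[0,0,0]],"twist":[[0,0,0],[0,0,0],[0,0,0],[0,0,0],[0,0,0],[0,0,0],[0,0,0],[0,0,0]],"hand":[-1,-1,-1,-1,-1,-1,-1,-1]}';python3 -m pendant '{"delta_pos":[[0,0,0.3],[0,0,0.2],[0,0,0.1],[0,0,0],[0,0,0]],"twist":[[0,0,0],[0,0,0],[0,0,0],[0,0,0],[0,0,0]],"hand":[-1,-1,-1,-1,-1]}'
```

```text
time: 20.88
tool_pos: [0.5033, 0.3611, 0.1028]
eef_rot: [-0.0, 1.0, -0.005, 0.001]
wrist_force: [-0.2, 0.2, -3.0]
finger_gap: 0.0075
time: 21.3
tool_pos: [0.5036, 0.3616, 0.0994]
eef_rot: [-0.001, 1.0, -0.005, 0.002]
wrist_force: [-5.1, -1.2, 16.0]
finger_gap: 0.0075
```

```bash
python3 -m pendant '{"delta_pos":[[0,0,-0.15],[0,0,0],[0,0,0],[0,0,0],[0,0,0],[0,0,-1.5],[0,0,-3],[0,0,-3]],"twist":[[0,0,0],[0,0,0],[0,0,0],[0,0,0],[0,0,0],[0,0,0],[0,0,0],[0,0,0]],"hand":[-0.9,-0.7,-0.5,-0.5,-0.5,-0.5,-0.5,-0.5]}'; python3 -m pendant '{"delta_pos":[[0,0,-4],[0,0,-4],[0,0,-2],[0,0,0],[0,0,0]],"twist":[[0,0,0],[0,0,0],[0,0,0],[0,0,0],[0,0,0]],"hand":[-0.5,-0.5,-0.5,-0.5,-0.5]}'; python3 - <<'E'
from h import *
c=frame('wrist'); cv2.imwrite('pics/f6.png',c['img'])
for b in edges(c,150,0,500,260,.130): print(np.round(b[:5],4),b[5])
E
```

```text
time: 21.97
tool_pos: [0.5026, 0.3607, 0.1725]
eef_rot: [0.001, 1.0, -0.005, -0.001]
wrist_force: [0.5, -0.3, -0.2]
finger_gap: 0.0222
time: 22.38
tool_pos: [0.5031, 0.361, 0.2729]
eef_rot: [-0.0, 1.0, -0.005, 0.001]
wrist_force: [-0.3, -0.2, -1.1]
finger_gap: 0.0221
[ 0.5032  0.4097 -0.0122  0.1178  7.6129] [267, 120, 13, 124, 944]
[ 5.032e-01  3.622e-01 -7.500e-03  1.187e-01  8.176e+00] [320, 119, 9, 125, 1022]
[ 0.5022  0.2663 -0.0106  0.1185  8.344 ] [419, 119, 20, 125, 1043]
```

View pics/f6.png

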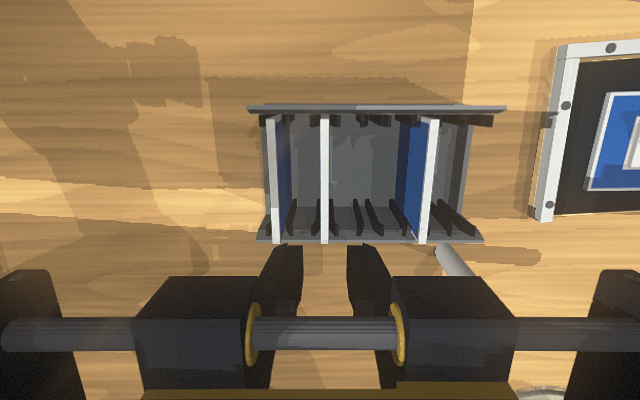

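```bash
python3 -m pendant '{"delta_pos":[[0,3,0],[0,4,0],[0,4,0],[0,4,0],[0,4,0],[0,4,0],[0,4,0],[0,4,0]],"twist":[[0,0,0],[0,0,0],[0,0,0],[0,0,0],[0,0,0],[0,0,0],[0,0,0],[0,0,0]],"hand":[-0.5,-0.5,-0.5,-0.5,-0.5,-0.5,-0.5,-0.5]}';  python3 -m pendant '{"delta_pos":[[0,4,0],[0,4,0],[0,4,0],[0,4,0],[0,4,0],[0,4,0],[0,4,0],[0,4,0]],"twist":[[0,0,0],[0,0,0],[0,0,0],[0,0,-0.01],[0,0,-0.01],[0,0,-0.01],[0,0,0],[0,0,0]],"hand":[-0.5,-0.5,-0.5,-0.5,-0.5,-0.5,-0.5,-0.5]}';python3 -m pendant '{"delta_pos":[[0,4,0],[0,4,0],[0,2,0],[0,0.5,0],[0,0,0],[0,0,0]],"twist":[[0,0,0],[0,0,0],[0,0,0],[0,0,0],[0,0,0],[0,0,0]],"hand":[-0.5,-0.5,-0.5,-0.5,-0.5,-0.5]}'; python3 - <<'E'
from h import *
c=frame('wrist'); cv2.imwrite('pics/g1.png',c['img'])
for b in edges(c,250,0,560,240,.126): print(np.round(b[:5],4),b[5])
tooldelta(.5308,-.3740,.0955,.023)
E
```

```text
time: 23.1
tool_pos: [0.4988, 0.0492, 0.2707]
eef_rot: [-0.0, 1.0, -0.005, -0.002]
wrist_force: [1.5, 0.3, 0.4]
finger_gap: 0.0218
time: 23.77
tool_pos: [0.4993, -0.2707, 0.2705]
eef_rot: [-0.001, 1.0, 0.01, -0.001]
wrist_force: [0.9, -0.3, 0.6]
finger_gap: 0.0222
time: 24.27
tool_pos: [0.5022, -0.373, 0.2714]
eef_rot: [-0.001, 1.0, 0.01, -0.001]
wrist_force: [0.6, 0.2, 0.8]
finger_gap: 0.0218
[ 0.5305 -0.3731  0.0275  0.119   7.7273] [323, 84, 8, 132, 1020]
[ 0.5421 -0.4182  0.0201  0.1179  8.1119] [371, 71, 14, 134, 1087]
cur [ 0.5024 -0.3725  0.2721] yaw 0.021 delta cm [ 2.85  0.23 17.65] twist z -0.002
```

View pics/g1.png

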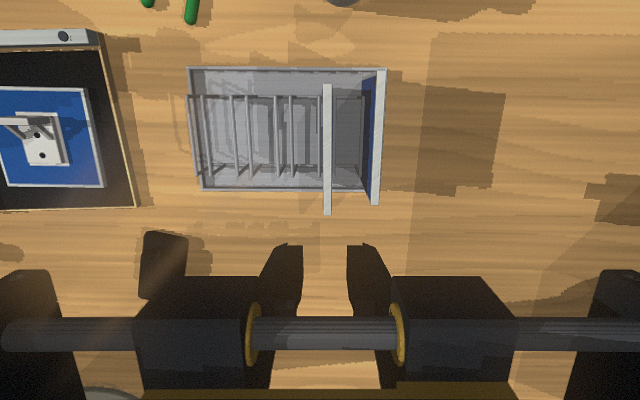

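```bash
python3 -m pendant '{"delta_pos":[[1.8,0.15,0],[1,0.05,0],[0,0,3.5],[0,0,4],[0,0,3],[0,0,1],[0,0,0],[0,0,0]],"twist":[[0,0,-0.004],[0,0,0],[0,0,0],[0,0,0],[0,0,0],[0,0,0],[0,0,0],[0,0,0]],"hand":[-0.5,-0.5,-0.5,-0.5,-0.5,-0.5,-0.5,-0.5]}'; python3 -c "
from h import *
tooldelta(.5306,-.3741,.0955,.025)
c=frame('wrist'); crop(c,240,80,440,330,2.4,'g2.png')"
```

```text
time: 24.98
tool_pos: [0.531, -0.375, 0.1593]
eef_rot: [0.001, 1.0, 0.012, 0.001]
wrist_force: [0.5, -0.3, 0.8]
finger_gap: 0.0219
cur [ 0.531  -0.375   0.1593] yaw 0.0248 delta cm [-0.04 -0.1   6.38] twist z -0.0002
```

View pics/g2.png

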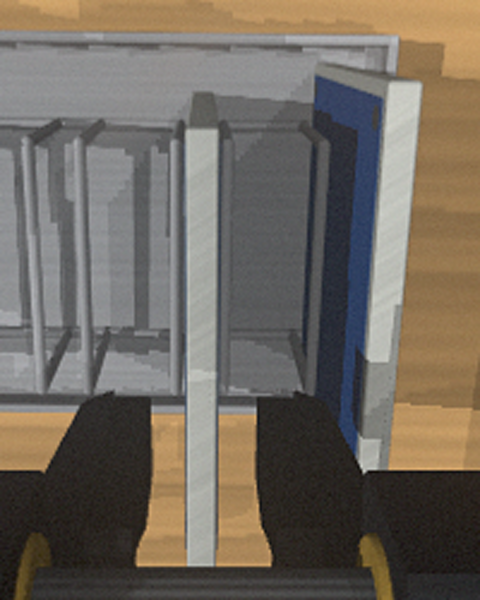

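```bash
python3 -m pendant '{"delta_pos":[[-0.02,-0.08,1.5],[0,0,2],[0,0,2],[0,0,0.9],[0,0,0],[0,0,0]],"twist":[[0,0,0],[0,0,0],[0,0,0],[0,0,0],[0,0,0],[0,0,0]],"hand":[-0.5,-0.5,-0.5,-0.5,-0.5,-0.5]}'; python3 -m pendant '{"delta_pos":[[0,0,0],[0,0,0],[0,0,0],[0,0,0],[0,0,0],[0,0,0]],"twist":[[0,0,0],[0,0,0],[0,0,0],[0,0,0],[0,0,0],[0,0,0]],"hand":[-0.7,-0.85,-0.95,-1,-1,-1]}';  python3 -m pendant '{"delta_pos":[[0,0,-1],[0,0,-2],[0,0,-2.5],[0,0,-2.5],[0,0,-2.5],[0,0,-2.5],[0,0,-2.5],[0,0,-2]],"twist":[[0,0,0],[0,0,0],[0,0,0],[0,0,0],[0,0,0],[0,0,0],[0,0,0],[0,0,0]],"hand":[-1,-1,-1,-1,-1,-1,-1,-1]}'; python3 - <<'E'
from h import *
c=frame('wrist'); crop(c,240,80,440,330,2.4,'g3.png')
E
```

```text
time: 25.53
tool_pos: [0.5306, -0.3751, 0.0952]
eef_rot: [0.001, 1.0, 0.012, 0.001]
wrist_force: [0.0, 0.2, -0.1]
finger_gap: 0.0226
time: 26.03
tool_pos: [0.5305, -0.3749, 0.0951]
eef_rot: [0.001, 1.0, 0.012, 0.001]
wrist_force: [-0.7, 0.8, 6.6]
finger_gap: 0.0078
time: 26.7
tool_pos: [0.5299, -0.3745, 0.271]
eef_rot: [0.0, 1.0, 0.012, 0.0]
wrist_force: [-0.3, -0.0, -2.4]
finger_gap: 0.0077
```

View pics/g3.png

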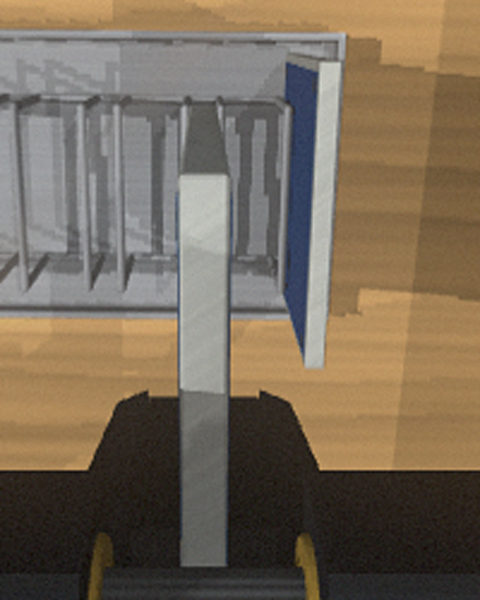

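```bash
python3 -m pendant '{"delta_pos":[[0,-2,0],[0,-3.5,0],[0,-4,0],[0,-4,0],[0,-4,0],[0,-4,0],[0,-4,0],[0,-4,0]],"twist":[[0,0,0],[0,0,0],[0,0,0],[0,0,0.012],[0,0,0.012],[0,0,0.01],[0,0,0],[0,0,0]],"hand":[-1,-1,-1,-1,-1,-1,-1,-1]}';  python3 -m pendant '{"delta_pos":[[0,-4,0],[0,-4,0],[0,-4,0],[-0.5,-4,0],[-1,-4,0],[-0.5,-4,0],[-0.5,-4,0],[0,-4,0]],"twist":[[0,0,0],[0,0,0],[0,0,0],[0,0,0],[0,0,0],[0,0,0],[0,0,0],[0,0,0]],"hand":[-1,-1,-1,-1,-1,-1,-1,-1]}';python3 -m pendant '{"delta_pos":[[0,-3.5,0],[0,-2.5,0],[0,-1,0],[0,0,0],[0,0,0],[0,0,0]],"twist":[[0,0,0],[0,0,0],[0,0,0],[0,0,0],[0,0,0],[0,0,0]],"hand":[-1,-1,-1,-1,-1,-1]}'; python3 -c "
from h import *
tooldelta(.5029,.313,.2,-.0108)"
```

```text
time: 27.42
tool_pos: [0.5264, -0.0777, 0.2681]
eef_rot: [-0.0, 1.0, -0.005, -0.001]
wrist_force: [1.1, -0.3, -3.1]
finger_gap: 0.0076
time: 28.08
tool_pos: [0.5039, 0.2425, 0.2683]
eef_rot: [0.0, 1.0, -0.005, -0.001]
wrist_force: [0.6, -0.9, -2.2]
finger_gap: 0.0074
time: 28.58
tool_pos: [0.5063, 0.3092, 0.2685]
eef_rot: [0.0, 1.0, -0.006, -0.0]
wrist_force: [0.3, -0.2, -3.7]
finger_gap: 0.0078
cur [0.5063 0.3092 0.2685] yaw -0.0115 delta cm [-0.34 -0.38  6.85] twist z -0.0007
```

```bash
python3 -m pendant '{"delta_pos":[[-0.38,-0.28,0],[0,0,2],[0,0,2.5],[0,0,1.5],[0,0,0],[0,0,0],[0,0,0]],"twist":[[0,0,0],[0,0,0],[0,0,0],[0,0,0],[0,0,0],[0,0,0],[0,0,0]],"hand":[-1,-1,-1,-1,-1,-1,-1]}'; python3 - <<'E'
from h import *
c=frame('wrist');  crop(c,240,80,500,280,3,'g4.png')
tooldelta(.5029,.313,.0995,-.0108)
E
```

```text
time: 29.17
tool_pos: [0.503, 0.3132, 0.2101]
eef_rot: [-0.0, 1.0, -0.005, 0.001]
wrist_force: [0.4, 0.3, -2.2]
finger_gap: 0.0078
cur [0.503  0.3133 0.2102] yaw -0.0107 delta cm [-0.04  0.04 11.07] twist z 0.0001
```

View pics/g4.png

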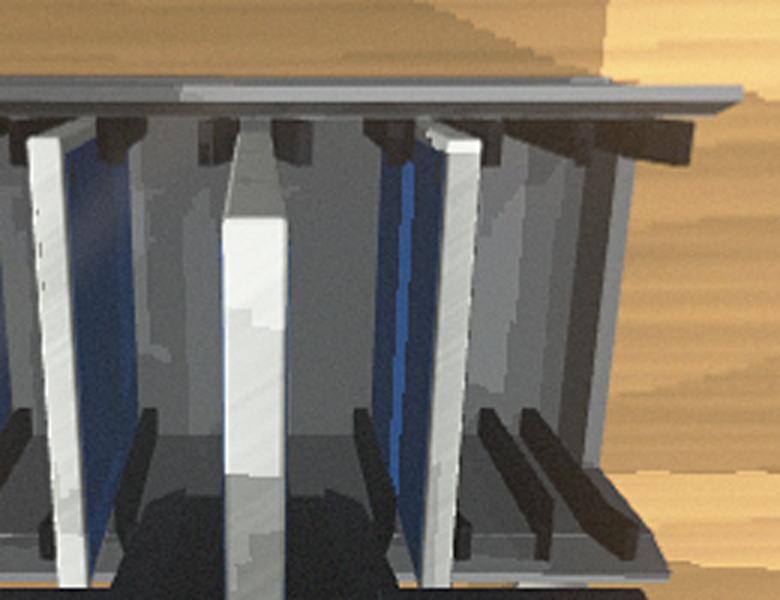

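```bash
python3 -m pendant '{"delta_pos":[[0,0.04,1],[0,0,1.5],[0,0,1.5],[0,0,1.5],[0,0,0],[0,0,0]],"twist":[[0,0,0],[0,0,0],[0,0,0],[0,0,0],[0,0,0],[0,0,0]],"hand":[-1,-1,-1,-1,-1,-1]}'; python3 -m pendant '{"delta_pos":[[0,0,1],[0,0,1.5],[0,0,1.3],[0,0,0.7],[0,0,0.5],[0,0,0.2],[0,0,0],[0,0,0]],"twist":[[0,0,0],[0,0,0],[0,0,0],[0,0,0],[0,0,0],[0,0,0],[0,0,0],[0,0,0]],"hand":[-1,-1,-1,-1,-1,-1,-1,-1]}'
```

```text
time: 29.72
tool_pos: [0.5024, 0.313, 0.1535]
eef_rot: [0.0, 1.0, -0.005, -0.0]
wrist_force: [-0.6, -0.8, -2.5]
finger_gap: 0.0075
time: 30.38
tool_pos: [0.5028, 0.3131, 0.1022]
eef_rot: [-0.0, 1.0, -0.005, 0.001]
wrist_force: [0.8, 0.1, -2.6]
finger_gap: 0.0081
```

```bash
python3 -m pendant '{"delta_pos":[[0,0,0.2],[0,0,0.2],[0,0,0],[0,0,0]],"twist":[[0,0,0],[0,0,0],[0,0,0],[0,0,0]],"hand":[-1,-1,-1,-1]}'
```

```text
time: 30.72
tool_pos: [0.5028, 0.3133, 0.099]
eef_rot: [-0.001, 1.0, -0.005, 0.001]
wrist_force: [-1.6, 0.0, 6.1]
finger_gap: 0.0076
```

```bash
python3 -m pendant '{"delta_pos":[[0,0,0],[0,0,0],[0,0,0],[0,0,0],[0,0,0],[0,0,-1.5],[0,0,-3],[0,0,-3]],"twist":[[0,0,0],[0,0,0],[0,0,0],[0,0,0],[0,0,0],[0,0,0],[0,0,0],[0,0,0]],"hand":[-0.9,-0.7,-0.5,-0.5,-0.5,-0.5,-0.5,-0.5]}'; python3 -m pendant '{"delta_pos":[[0,0,-4],[0,0,-4],[0,0,-2],[0,0,0],[0,0,0]],"twist":[[0,0,0],[0,0,0],[0,0,0],[0,0,0],[0,0,0]],"hand":[-0.5,-0.5,-0.5,-0.5,-0.5]}'; python3 - <<'E'
from h import *
c=frame('wrist'); cv2.imwrite('pics/g6.png',c['img'])
for b in edges(c,150,0,500,260,.130): print(np.round(b[:5],4),b[5])
E
```

```text
time: 31.38
tool_pos: [0.502, 0.3128, 0.1727]
eef_rot: [0.0, 1.0, -0.005, -0.001]
wrist_force: [-0.5, 0.3, 0.2]
finger_gap: 0.0222
time: 31.8
tool_pos: [0.5025, 0.313, 0.2731]
eef_rot: [-0.0, 1.0, -0.005, 0.001]
wrist_force: [-0.4, 0.7, -0.7]
finger_gap: 0.022
[ 0.4913  0.4099 -0.0094  0.0943  7.268 ] [215, 147, 16, 97, 705]
[ 0.503   0.3624 -0.0108  0.1187  7.936 ] [266, 119, 13, 125, 992]
[ 0.5026  0.3146 -0.0104  0.1187  8.208 ] [320, 119, 9, 125, 1026]
[ 0.5021  0.2663 -0.011   0.1187  8.232 ] [370, 119, 14, 125, 1029]
```

View pics/g6.png

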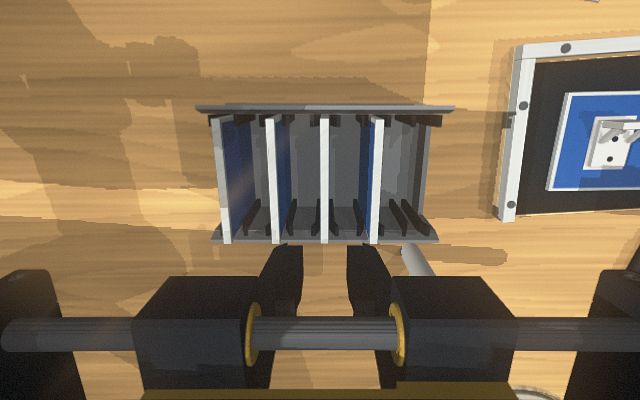

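```bash
python3 -m pendant '{"delta_pos":[[0,3,0],[0,4,0],[0,4,0],[0,4,0],[0,4,0],[0,4,0],[0,4,0],[0,4,0]],"twist":[[0,0,0],[0,0,0],[0,0,0],[0,0,0],[0,0,0],[0,0,0],[0,0,0],[0,0,0]],"hand":[-0.5,-0.5,-0.5,-0.5,-0.5,-0.5,-0.5,-0.5]}';  python3 -m pendant '{"delta_pos":[[0,4,0],[0,4,0],[0,4,0],[0,4,0],[0,4,0],[0,4,0],[0,4,0],[0,4,0]],"twist":[[0,0,0],[0,0,0],[0,0,0],[0,0,-0.01],[0,0,-0.01],[0,0,-0.01],[0,0,0],[0,0,0]],"hand":[-0.5,-0.5,-0.5,-0.5,-0.5,-0.5,-0.5,-0.5]}';python3 -m pendant '{"delta_pos":[[0,4,0],[0,4,0],[0.5,2,0],[0.5,0.4,0],[0,0,0],[0,0,0]],"twist":[[0,0,0],[0,0,0],[0,0,0],[0,0,0],[0,0,0],[0,0,0]],"hand":[-0.5,-0.5,-0.5,-0.5,-0.5,-0.5]}'; python3 - <<'E'
from h import *
c=frame('wrist'); cv2.imwrite('pics/i1.png',c['img'])
for b in edges(c,250,0,560,240,.126): print(np.round(b[:5],4),b[5])
tooldelta(.5421,-.4192,.0955,.0205)
E
```

```text
time: 32.52
tool_pos: [0.4983, 0.0013, 0.2708]
eef_rot: [-0.0, 1.0, -0.005, -0.002]
wrist_force: [1.0, -0.3, 1.5]
finger_gap: 0.0223
time: 33.18
tool_pos: [0.4988, -0.3187, 0.2705]
eef_rot: [-0.001, 1.0, 0.01, -0.001]
wrist_force: [0.5, -0.1, -0.6]
finger_gap: 0.0222
time: 33.68
tool_pos: [0.5118, -0.4196, 0.2713]
eef_rot: [-0.001, 1.0, 0.01, -0.001]
wrist_force: [-0.4, 0.7, -0.7]
finger_gap: 0.0218
[ 0.5419 -0.4183  0.0163  0.1184  7.447 ] [322, 82, 8, 132, 983]
cur [ 0.5119 -0.4192  0.272 ] yaw 0.0212 delta cm [ 3.04  0.08 17.65] twist z 0.0007
```

View pics/i1.png

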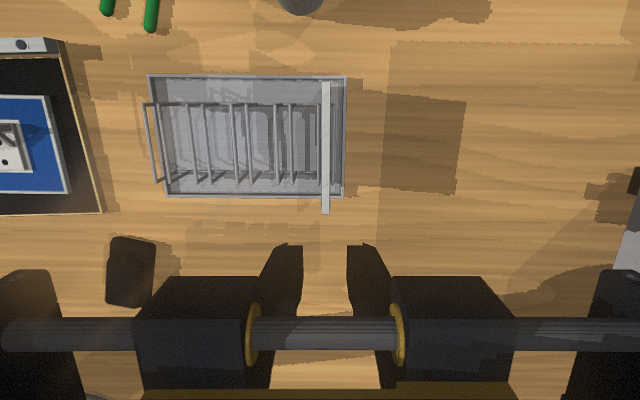

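```bash
python3 -m pendant '{"delta_pos":[[1.8,0,0],[1.2,0,0],[0,0,3.5],[0,0,4],[0,0,3],[0,0,1],[0,0,0],[0,0,0]],"twist":[[0,0,0.002],[0,0,0],[0,0,0],[0,0,0],[0,0,0],[0,0,0],[0,0,0],[0,0,0]],"hand":[-0.5,-0.5,-0.5,-0.5,-0.5,-0.5,-0.5,-0.5]}'; python3 -c "
from h import *
tooldelta(.5420,-.4192,.0955,.0195)
c=frame('wrist'); crop(c,240,80,440,330,2.4,'i2.png')"
```

```text
time: 34.4
tool_pos: [0.5422, -0.4198, 0.1594]
eef_rot: [0.001, 1.0, 0.009, 0.001]
wrist_force: [-0.2, -0.9, 0.5]
finger_gap: 0.0222
cur [ 0.5422 -0.4198  0.1594] yaw 0.0186 delta cm [-0.03 -0.07  6.39] twist z -0.0009
```

View pics/i2.png

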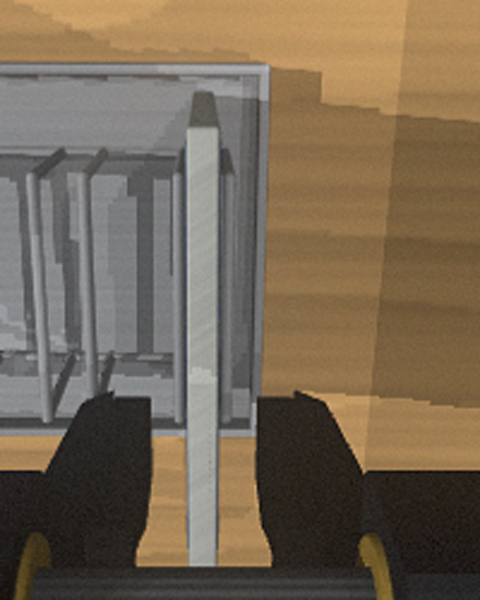

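```bash
python3 -m pendant '{"delta_pos":[[-0.02,-0.05,1.5],[0,0,2],[0,0,2],[0,0,0.9],[0,0,0],[0,0,0]],"twist":[[0,0,0],[0,0,0],[0,0,0],[0,0,0],[0,0,0],[0,0,0]],"hand":[-0.5,-0.5,-0.5,-0.5,-0.5,-0.5]}'; python3 -m pendant '{"delta_pos":[[0,0,0],[0,0,0],[0,0,0],[0,0,0],[0,0,0],[0,0,0]],"twist":[[0,0,0],[0,0,0],[0,0,0],[0,0,0],[0,0,0],[0,0,0]],"hand":[-0.7,-0.85,-0.95,-1,-1,-1]}';  python3 -m pendant '{"delta_pos":[[0,0,-1],[0,0,-2],[0,0,-2.5],[0,0,-2.5],[0,0,-2.5],[0,0,-2.5],[0,0,-2.5],[0,0,-2]],"twist":[[0,0,0],[0,0,0],[0,0,0],[0,0,0],[0,0,0],[0,0,0],[0,0,0],[0,0,0]],"hand":[-1,-1,-1,-1,-1,-1,-1,-1]}'; python3 - <<'E'
from h import *
c=frame('wrist'); crop(c,240,80,440,330,2.4,'i3.png')
E
```

```text
time: 34.95
tool_pos: [0.542, -0.4201, 0.0953]
eef_rot: [0.001, 1.0, 0.009, 0.001]
wrist_force: [1.3, -0.5, 1.0]
finger_gap: 0.0222
time: 35.45
tool_pos: [0.5419, -0.4199, 0.0951]
eef_rot: [0.001, 1.0, 0.009, 0.001]
wrist_force: [-0.3, 1.8, 7.1]
finger_gap: 0.0079
time: 36.12
tool_pos: [0.5413, -0.4195, 0.271]
eef_rot: [0.0, 1.0, 0.009, 0.0]
wrist_force: [-0.2, -0.0, -2.6]
finger_gap: 0.0075
```

View pics/i3.png

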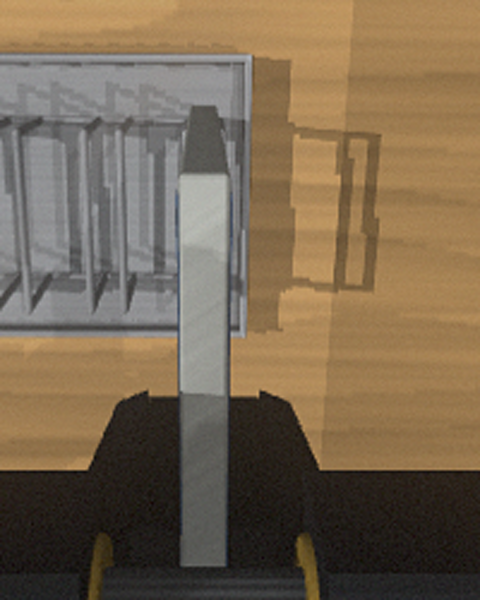

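```bash
python3 -m pendant '{"delta_pos":[[0,-2,0],[0,-3.5,0],[0,-4,0],[0,-4,0],[0,-4,0],[0,-4,0],[0,-4,0],[0,-4,0]],"twist":[[0,0,0],[0,0,0],[0,0,0],[0,0,0.012],[0,0,0.012],[0,0,0.005],[0,0,0],[0,0,0]],"hand":[-1,-1,-1,-1,-1,-1,-1,-1]}';  python3 -m pendant '{"delta_pos":[[0,-4,0],[0,-4,0],[0,-4,0],[-0.5,-4,0],[-1,-4,0],[-1,-4,0],[-0.5,-4,0],[-0.5,-3,0]],"twist":[[0,0,0],[0,0,0],[0,0,0],[0,0,0],[0,0,0],[0,0,0],[0,0,0],[0,0,0]],"hand":[-1,-1,-1,-1,-1,-1,-1,-1]}';python3 -m pendant '{"delta_pos":[[0,-2,0],[0,-1,0],[0,0,0],[0,0,0],[0,0,0],[0,0,0]],"twist":[[0,0,0],[0,0,0],[0,0,0],[0,0,0],[0,0,0],[0,0,0]],"hand":[-1,-1,-1,-1,-1,-1]}'; python3 -c "
from h import *
tooldelta(.5020,.217,.2,-.0108)"
```

```text
time: 36.83
tool_pos: [0.5392, -0.1227, 0.2681]
eef_rot: [-0.0, 1.0, -0.006, -0.001]
wrist_force: [1.3, 0.1, -2.8]
finger_gap: 0.0077
time: 37.5
tool_pos: [0.507, 0.1884, 0.2682]
eef_rot: [-0.0, 1.0, -0.005, -0.0]
wrist_force: [1.3, -0.2, -2.8]
finger_gap: 0.0076
time: 38.0
tool_pos: [0.509, 0.2144, 0.2685]
eef_rot: [0.0, 1.0, -0.006, -0.0]
wrist_force: [-0.1, -0.2, -3.5]
finger_gap: 0.0074
cur [0.509  0.2144 0.2685] yaw -0.013 delta cm [-0.7  -0.26  6.85] twist z -0.0022
```

```bash
python3 -m pendant '{"delta_pos":[[-0.73,-0.15,0],[0,0,2],[0,0,2.5],[0,0,1.5],[0,0,0],[0,0,0],[0,0,0]],"twist":[[0,0,-0.002],[0,0,0],[0,0,0],[0,0,0],[0,0,0],[0,0,0],[0,0,0]],"hand":[-1,-1,-1,-1,-1,-1,-1]}'; python3 - <<'E'
from h import *
c=frame('wrist');  crop(c,240,80,500,280,3,'i4.png')
tooldelta(.5020,.217,.0995,-.0108)
E
```

```text
time: 38.58
tool_pos: [0.5019, 0.2171, 0.2099]
eef_rot: [-0.0, 1.0, -0.005, 0.001]
wrist_force: [-0.4, 0.0, -2.5]
finger_gap: 0.0078
cur [0.502  0.2172 0.2101] yaw -0.0094 delta cm [-0.03  0.03 11.06] twist z 0.0014
```

View pics/i4.png

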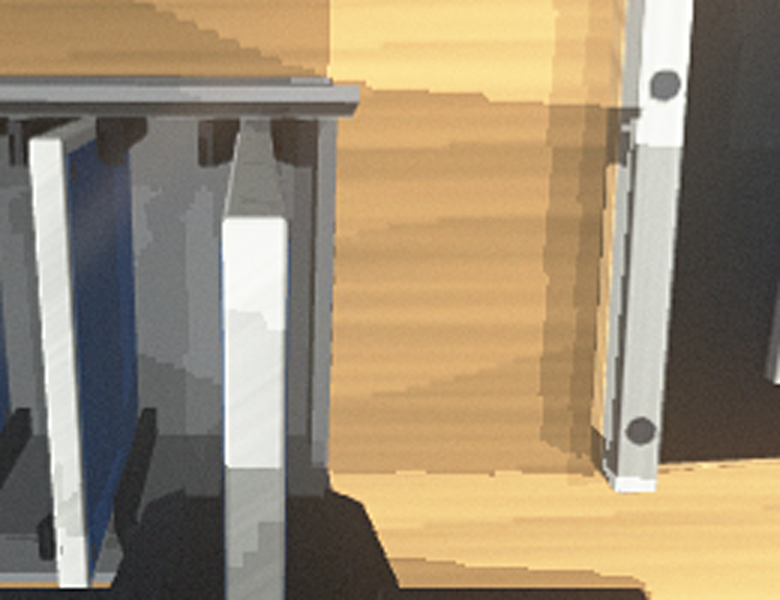

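```bash
python3 -m pendant '{"delta_pos":[[0,0.03,1],[0,0,1.5],[0,0,1.5],[0,0,1.5],[0,0,0],[0,0,0]],"twist":[[0,0,0],[0,0,0],[0,0,0],[0,0,0],[0,0,0],[0,0,0]],"hand":[-1,-1,-1,-1,-1,-1]}'; python3 -m pendant '{"delta_pos":[[0,0,1],[0,0,1.5],[0,0,1.3],[0,0,0.7],[0,0,0.5],[0,0,0.2],[0,0,0],[0,0,0]],"twist":[[0,0,0],[0,0,0],[0,0,0],[0,0,0],[0,0,0],[0,0,0],[0,0,0],[0,0,0]],"hand":[-1,-1,-1,-1,-1,-1,-1,-1]}'
```

```text
time: 39.13
tool_pos: [0.5018, 0.217, 0.1544]
eef_rot: [-0.0, 1.0, -0.005, 0.0]
wrist_force: [-0.0, -0.8, -3.0]
finger_gap: 0.0078
time: 39.8
tool_pos: [0.5019, 0.217, 0.1022]
eef_rot: [-0.0, 1.0, -0.005, 0.001]
wrist_force: [0.7, -0.0, -2.2]
finger_gap: 0.0079
```

```bash
python3 -m pendant '{"delta_pos":[[0,0,0.2],[0,0,0.2],[0,0,0],[0,0,0]],"twist":[[0,0,0],[0,0,0],[0,0,0],[0,0,0]],"hand":[-1,-1,-1,-1]}'
```

```text
time: 40.13
tool_pos: [0.5019, 0.2172, 0.0991]
eef_rot: [-0.0, 1.0, -0.005, 0.001]
wrist_force: [-2.3, -0.3, 8.1]
finger_gap: 0.0076
```

```bash
python3 -m pendant '{"delta_pos":[[0,0,0],[0,0,0],[0,0,0],[0,0,0],[0,0,0],[0,0,-1.5],[0,0,-3],[0,0,-3]],"twist":[[0,0,0],[0,0,0],[0,0,0],[0,0,0],[0,0,0],[0,0,0],[0,0,0],[0,0,0]],"hand":[-0.9,-0.7,-0.5,-0.5,-0.5,-0.5,-0.5,-0.5]}'; python3 -m pendant '{"delta_pos":[[0,0,-4],[0,0,-4],[0,0,-2],[0,0,0],[0,0,0]],"twist":[[0,0,0],[0,0,0],[0,0,0],[0,0,0],[0,0,0]],"hand":[-0.5,-0.5,-0.5,-0.5,-0.5]}'; python3 - <<'E'
from h import *
c=frame('wrist'); cv2.imwrite('pics/i6.png',c['img'])
for b in edges(c,150,0,400,245,.130): print(np.round(b[:5],4),b[5])
s=frame('scene'); crop(s,310,90,450,210,5.5,'i7.png')
E
```

```text
time: 40.8
tool_pos: [0.501, 0.2168, 0.1728]
eef_rot: [0.0, 1.0, -0.005, -0.001]
wrist_force: [0.0, -0.6, 0.1]
finger_gap: 0.0216
time: 41.22
tool_pos: [0.5016, 0.217, 0.273]
eef_rot: [-0.0, 1.0, -0.005, 0.001]
wrist_force: [0.1, -0.2, -0.9]
finger_gap: 0.0222
[ 0.5032  0.3624 -0.0129  0.1192  8.1349] [156, 118, 24, 126, 1025]
[ 0.5029  0.3143 -0.0106  0.1194  8.0079] [211, 118, 19, 126, 1009]
[ 0.502   0.2661 -0.0127  0.1187  8.136 ] [266, 119, 13, 125, 1017]
[ 0.5021  0.2184 -0.0087  0.1196  8.4841] [320, 118, 9, 126, 1069]
```

View pics/i6.png

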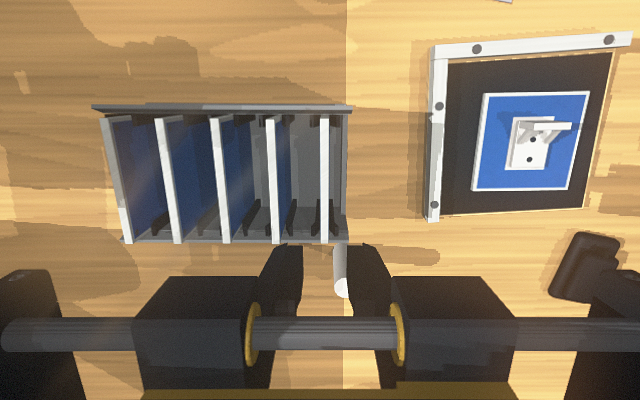

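View pics/i7.png

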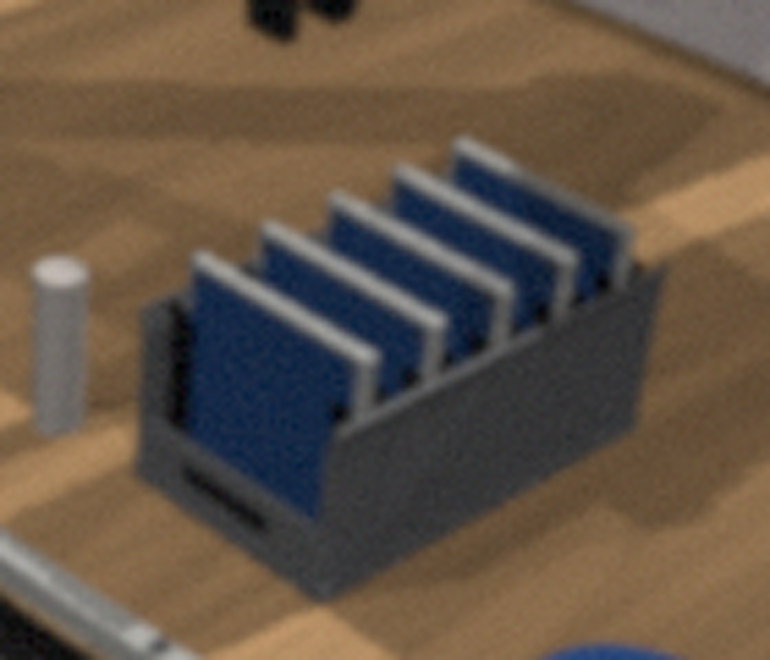

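```bash
python3 -m pendant '{"delta_pos":[[-1,4,0],[-1,4,0],[-1,4,0],[-1,4,0],[0,4,0],[0,4,0],[0,0.7,0],[0,0,0]],"twist":[[0,0,0],[0,0,0],[0,0,0],[0,0,0],[0,0,0],[0,0,0],[0,0,0],[0,0,0]],"hand":[-0.6,-0.7,-0.8,-0.9,-1,-1,-1,-1]}';python3 -m pendant '{"delta_pos":[[0,0,0],[0,0,0]],"twist":[[0,0,0],[0,0,0]],"hand":[-1,-1]}'; python3 - <<'E'
from h import *
c=frame('wrist'); cv2.imwrite('pics/j1.png',c['img'])
E
```

```text
time: 41.98
tool_pos: [0.4588, -0.0316, 0.2711]
eef_rot: [-0.0, 1.0, -0.007, -0.001]
wrist_force: [0.9, 0.5, 0.2]
finger_gap: 0.0001
time: 42.15
tool_pos: [0.4591, -0.0285, 0.272]
eef_rot: [-0.0, 1.0, -0.004, -0.001]
wrist_force: [0.0, 0.2, -0.4]
finger_gap: 0.0009
```

View pics/j1.png

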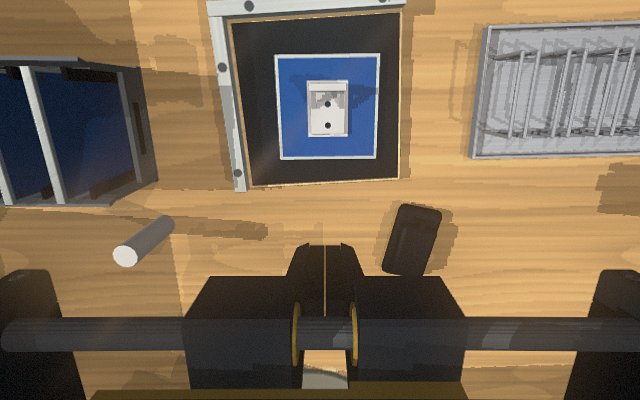

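```bash
python3 - <<'E'
from h import *
c=frame('wrist'); crop(c,200,0,420,200,3.6,'j2.png')
np.savez('j.npz',**c)
E
```

```text
(no output)
```

View pics/j2.png

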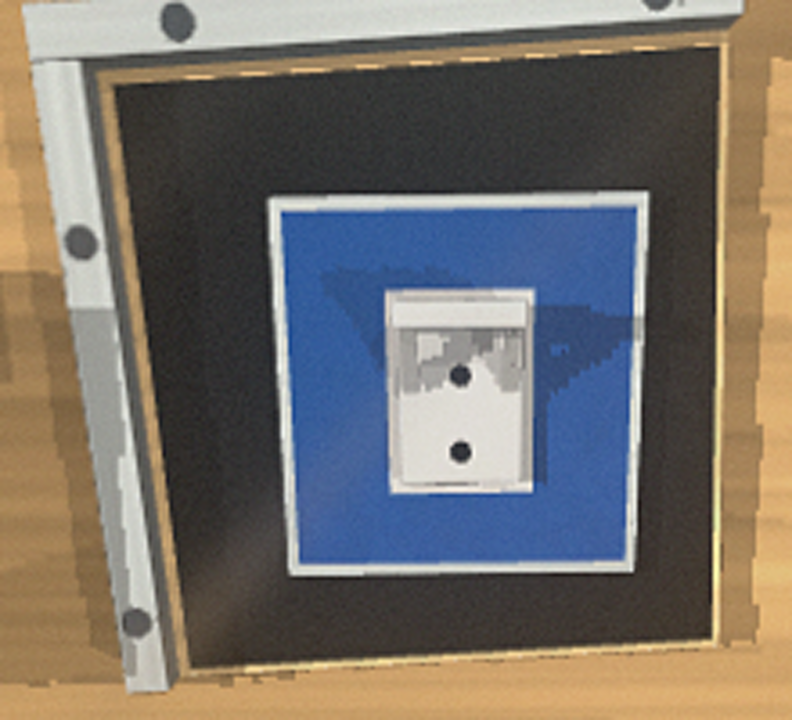

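```bash
cat >> h.py <<'E'
def cyaw(a,b): return np.arctan2(b[1]-a[1],b[0]-a[0])
E
python3 - <<'E'
from h import *
np.set_printoptions(precision=4,suppress=True)
c=dict(np.load('j.npz')); z=lambda p:[(200+x/3.6,y/3.6) for x,y in p]
hsv=cv2.cvtColor(c['img'],cv2.COLOR_BGR2HSV)
P=plane(c,z([(268,198),(650,192),(634,573),(290,575)]),.020)[:,:2]
print('plate corners',P,'centre',P.mean(0))
print('yaws',cyaw(P[3],P[0]),cyaw(P[2],P[1]),cyaw(P[1],P[0])-np.pi/2,cyaw(P[2],P[3])-np.pi/2)
F=plane(c,z([(83,62),(740,15),(170,690)]),.030)[:,:2]; print('fence inner',F, 'yaws',cyaw(F[2],F[0]),cyaw(F[1],F[0])-np.pi/2)
B=plane(c,z([(102,72),(724,35)]),.012)[:,:2]; print('inner bottom',B)
M=plane(c,z([(178,675),(718,645),(724,40)]),.012)[:,:2]; print('board near/right corners',M,'yaw',cyaw(M[1],M[0])-np.pi/2,cyaw(M[1],M[2]))
t=frame('top'); crop(t,280,170,370,255,8,'j3.png')
E
```

```text
plate corners [[ 0.5808  0.0284]
 [ 0.5817 -0.0913]
 [ 0.4612 -0.0916]
 [ 0.4613  0.0275]] centre [ 0.5212 -0.0317]
yaws 0.008015364811642 0.0025424821186880333 0.007585559064510861 -0.000714123682629797
fence inner [[ 0.6166  0.0795]
 [ 0.6275 -0.1136]
 [ 0.423   0.0698]] yaws 0.05007976947001296 0.056319655507836686
inner bottom [[ 0.6175  0.0789]
 [ 0.6263 -0.1131]]
board near/right corners [[ 0.4233  0.071 ]
 [ 0.4332 -0.1242]
 [ 0.625  -0.1131]] yaw 0.05092165593793174 0.05743278991172691
```

View pics/j3.png

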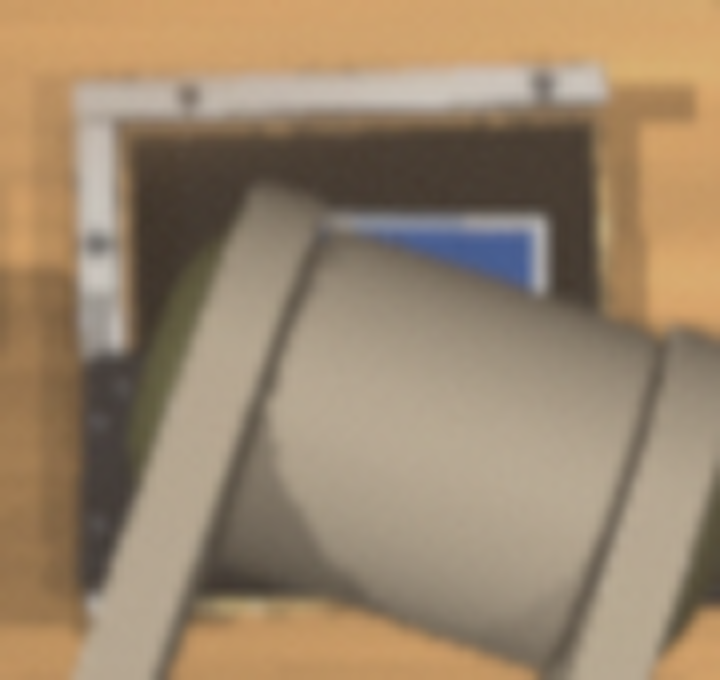

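```bash
python3 -m pendant '{"delta_pos":[[-1.2,0.4,0],[-1.2,0.4,0],[0,0,3],[0,0,4],[0,0,4],[0,0,3],[0,0,0],[0,0,0]],"twist":[[0,0,-0.03],[0,0,-0.031],[0,0,0],[0,0,0],[0,0,0],[0,0,0],[0,0,0],[0,0,0]],"hand":[-1,-1,-1,-1,-1,-1,-1,-1]}'; python3 -c "
from h import *
tooldelta(.4363,-.0362,.0155,.0525)"
```

```text
time: 42.97
tool_pos: [0.4352, -0.0372, 0.1326]
eef_rot: [-0.0, 1.0, 0.026, -0.001]
wrist_force: [0.7, 0.1, 0.2]
finger_gap: 0.0004
cur [ 0.4352 -0.0372  0.1326] yaw 0.0529 delta cm [ 0.14 -0.08 11.71] twist z 0.0004
```

```bash
python3 -m pendant '{"delta_pos":[[0,-0.1,3],[0,0,3],[0,0,2.5],[0,0,1.5],[0,0,0.7],[0,0,0.5],[0,0,0],[0,0,0]],"twist":[[0,0,0],[0,0,0],[0,0,0],[0,0,0],[0,0,0],[0,0,0],[0,0,0],[0,0,0]],"hand":[-1,-1,-1,-1,-1,-1,-1,-1]}'; python3 -c "
from h import *
tooldelta(.4363,-.0362,.0155,.0525)
c=frame('wrist'); cv2.imwrite('pics/j4.png',c['img'])"
```

```text
time: 43.63
tool_pos: [0.4361, -0.037, 0.0218]
eef_rot: [0.0, 1.0, 0.026, 0.001]
wrist_force: [-0.1, -0.1, 0.3]
finger_gap: 0.0005
cur [ 0.4361 -0.037   0.0218] yaw 0.0521 delta cm [ 0.02 -0.08  0.63] twist z -0.0004
```

View pics/j4.png

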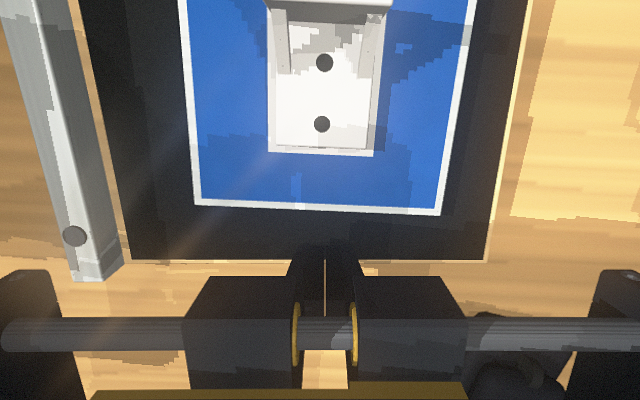

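```bash
python3 -m pendant '{"delta_pos":[[0,0,0.3],[0,0,0.3],[0,0,0],[0.5,0,0],[0.5,0,0],[0.5,0,0],[0,0,0],[0,0,0]],"twist":[[0,0,0],[0,0,0],[0,0,0],[0,0,0],[0,0,0],[0,0,0],[0,0,0],[0,0,0]],"hand":[-1,-1,-1,-1,-1,-1,-1,-1]}'
```

```text
time: 44.35
tool_pos: [0.4505, -0.036, 0.0146]
eef_rot: [0.0, 1.0, 0.026, 0.0]
wrist_force: [-0.2, 0.5, -0.2]
finger_gap: 0.0007
```

```bash
python3 -m pendant '{"delta_pos":[[0.4,0,-0.05],[0.5,0,0],[0.5,0,0],[0.5,0,0],[0.5,0,0],[0.5,0,0],[0,0,0],[0,0,0]],"twist":[[0,0,0],[0,0,0],[0,0,0],[0,0,0],[0,0,0],[0,0,0],[0,0,0],[0,0,0]],"hand":[-1,-1,-1,-1,-1,-1,-1,-1]}'; python3 -c "
from h import *
c=frame('wrist'); cv2.imwrite('pics/j5.png',c['img'])"
```

```text
time: 45.02
tool_pos: [0.4797, -0.0346, 0.0152]
eef_rot: [0.0, 1.0, 0.026, 0.0]
wrist_force: [-0.8, 0.1, 0.1]
finger_gap: 0.0005
```

View pics/j5.png

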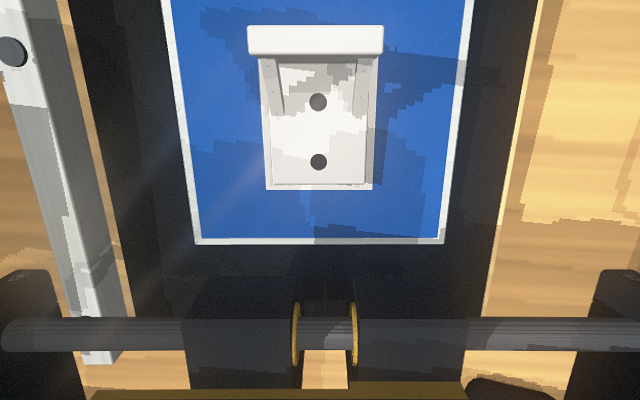

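```bash
cat >> h.py <<'E'
def board(P,cor=(.617,.0785),yaw=.0525):
    d=np.asarray(P)[...,:2]-np.array(cor); c,s=np.cos(yaw),np.sin(yaw); return np.stack([d[...,0]*c+d[...,1]*s,-d[...,0]*s+d[...,1]*c],-1)
E
python3 - <<'E'
from h import *
np.set_printoptions(precision=4,suppress=True)
c=frame('wrist'); R,p,o=pose()
P=plane(c,[(196,244),(443,243.5)],.02); print(board(P), board(p))
E
```

```text
[[-0.1321 -0.0427]
 [-0.1319 -0.1617]] [-0.1435 -0.1056]
```

```bash
python3 -m pendant '{"delta_pos":[[0.4,0,0],[0.4,0,0],[0.2,0,0],[0.1,0,0],[0,0,0]],"twist":[[0,0,0],[0,0,0],[0,0,0],[0,0,0],[0,0,0]],"hand":[-1,-1,-1,-1,-1]}'; python3 -m pendant '{"delta_pos":[[0.1,0,0],[0.1,0,0],[0,0,0]],"twist":[[0,0,0],[0,0,0],[0,0,0]],"hand":[-1,-1,-1]}'; python3 -m pendant '{"delta_pos":[[0.1,0,0],[0,0,0]],"twist":[[0,0,0],[0,0,0]],"hand":[-1,-1]}'
```

```text
time: 45.53
tool_pos: [0.4904, -0.0339, 0.0151]
eef_rot: [0.0, 1.0, 0.026, 0.0]
wrist_force: [0.6, -1.1, 0.2]
finger_gap: 0.0003
time: 45.78
tool_pos: [0.4922, -0.0338, 0.0151]
eef_rot: [-0.0, 1.0, 0.026, -0.0]
wrist_force: [-1.7, -0.4, -0.2]
finger_gap: 0.0006
time: 45.95
tool_pos: [0.4932, -0.0338, 0.0151]
eef_rot: [-0.0, 1.0, 0.026, 0.0]
wrist_force: [-1.7, 0.6, 0.3]
finger_gap: 0.0006
```

```bash
python3 -m pendant '{"delta_pos":[[0.1,0,0],[0.1,0,0],[0,0,0]],"twist":[[0,0,0],[0,0,0],[0,0,0]],"hand":[-1,-1,-1]}'
```

```text
time: 46.2
tool_pos: [0.4938, -0.0335, 0.015]
eef_rot: [-0.0, 1.0, 0.026, -0.002]
wrist_force: [-8.2, -2.1, 5.0]
finger_gap: 0.0005
```

```bash
python3 - <<'E'
from h import *
np.set_printoptions(precision=4,suppress=True)
c=frame('wrist'); R,p,o=pose(); cv2.imwrite('pics/j6.png',c['img']); print(board(p),o['wrist_force'])
E
```

```text
[-0.129  -0.1054] [-7.0543 -1.2453  5.6073]
```

View pics/j6.png

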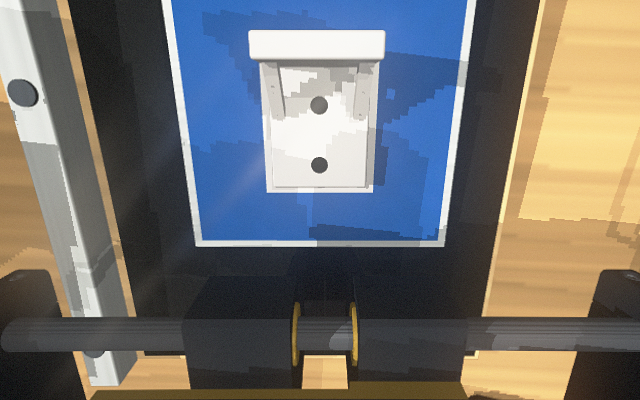

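```bash
python3 -m pendant '{"delta_pos":[[-1,0,0],[-1,0,-1],[0,0,-3],[0,3,-3],[2.9,3,0],[3,3,0],[3,0,0],[0,0,0]],"twist":[[0,0,0],[0,0,0],[0,0,0],[0,0,0],[0,0,0],[0,0,0],[0,0,0],[0,0,0]],"hand":[-1,-1,-1,-1,-1,-1,-1,-1]}';  python3 -m pendant '{"delta_pos":[[0,0,2],[0,0,2],[0,0,1],[0,0,0],[0,0,0]],"twist":[[0,0,0],[0,0,0],[0,0,0],[0,0,0],[0,0,0]],"hand":[-1,-1,-1,-1,-1]}'; python3 - <<'E'
from h import *
np.set_printoptions(precision=4,suppress=True)
c=frame('wrist'); R,p,o=pose(); cv2.imwrite('pics/j7.png',c['img']); print(board(p),p)
E
```

```text
time: 46.92
tool_pos: [0.5725, -0.1208, 0.0848]
eef_rot: [0.001, 1.0, 0.025, 0.003]
wrist_force: [-1.0, 0.2, -1.1]
finger_gap: 0.0002
time: 47.33
tool_pos: [0.568, -0.1188, 0.0347]
eef_rot: [-0.0, 1.0, 0.026, -0.0]
wrist_force: [-0.3, -0.6, 0.4]
finger_gap: 0.0004
[-0.0589 -0.1947] [ 0.5684 -0.119   0.0354]
```

View pics/j7.png

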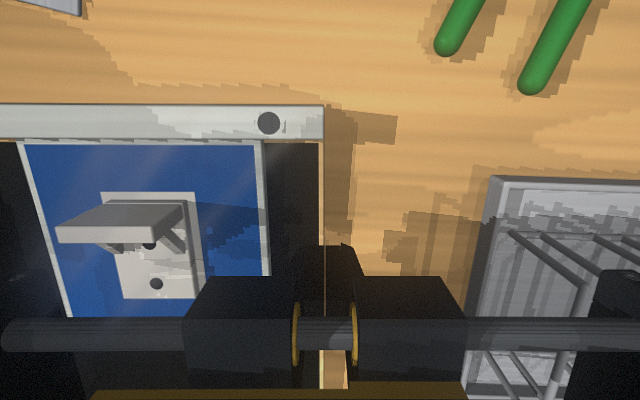

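```bash
python3 -m pendant '{"delta_pos":[[0,0,1],[0,0,0.6],[0,0,0.35],[0,0,0],[0,-0.5,0],[0,-0.5,0],[0,0,0],[0,0,0]],"twist":[[0,0,0],[0,0,0],[0,0,0],[0,0,0],[0,0,0],[0,0,0],[0,0,0],[0,0,0]],"hand":[-1,-1,-1,-1,-1,-1,-1,-1]}'; python3 - <<'E'
from h import *
np.set_printoptions(precision=4,suppress=True)
c=frame('wrist'); R,p,o=pose(); cv2.imwrite('pics/j8.png',c['img']); print(board(p),p)
E
```

```text
time: 48.05
tool_pos: [0.5676, -0.1085, 0.0153]
eef_rot: [0.0, 1.0, 0.026, 0.0]
wrist_force: [0.2, -0.6, -0.1]
finger_gap: 0.0002
[-0.0591 -0.1844] [ 0.5677 -0.1087  0.0153]
```

View pics/j8.png

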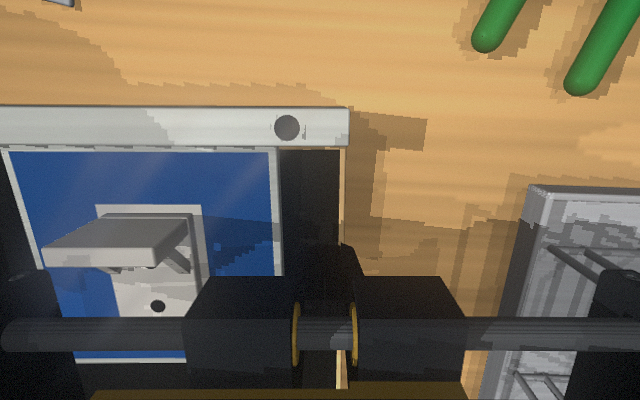

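```bash
python3 -m pendant '{"delta_pos":[[0,-0.5,0],[0,-0.5,0],[0,-0.6,0],[0,-0.6,0],[0,-0.6,0],[0,-0.6,0],[0,-0.4,0],[0,0,0]],"twist":[[0,0,0],[0,0,0],[0,0,0],[0,0,0],[0,0,0],[0,0,0],[0,0,0],[0,0,0]],"hand":[-1,-1,-1,-1,-1,-1,-1,-1]}'; python3 - <<'E'
from h import *
np.set_printoptions(precision=4,suppress=True)
c=frame('wrist'); R,p,o=pose(); cv2.imwrite('pics/j9.png',c['img']); print(board(p),p)
E
```

```text
time: 48.77
tool_pos: [0.5654, -0.0699, 0.0151]
eef_rot: [-0.0, 1.0, 0.026, -0.0]
wrist_force: [0.1, -0.2, 0.2]
finger_gap: 0.0004
[-0.0593 -0.1458] [ 0.5654 -0.0702  0.015 ]
```

View pics/j9.png

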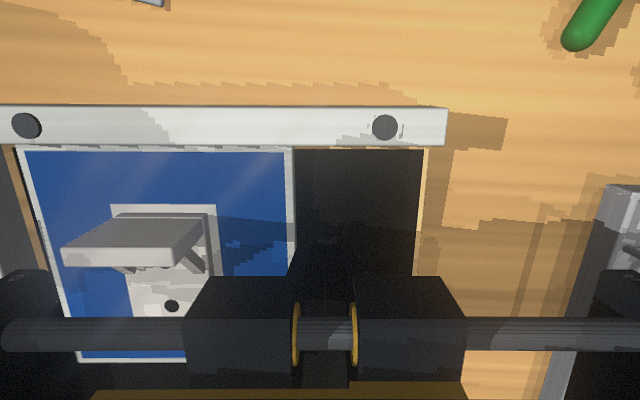

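```bash
python3 -m pendant '{"delta_pos":[[0,-0.4,0],[0,-0.3,0],[0,-0.2,0],[0,0,0]],"twist":[[0,0,0],[0,0,0],[0,0,0],[0,0,0]],"hand":[-1,-1,-1,-1]}'; python3 -m pendant '{"delta_pos":[[0,-0.1,0],[0,-0.1,0],[0,0,0]],"twist":[[0,0,0],[0,0,0],[0,0,0]],"hand":[-1,-1,-1]}';  python3 -m pendant '{"delta_pos":[[0,-0.1,0],[0,-0.1,0],[0,0,0]],"twist":[[0,0,0],[0,0,0],[0,0,0]],"hand":[-1,-1,-1]}'
```

```text
time: 49.15
tool_pos: [0.565, -0.0616, 0.015]
eef_rot: [-0.0, 1.0, 0.026, -0.0]
wrist_force: [0.2, -0.2, 0.1]
finger_gap: 0.0004
time: 49.4
tool_pos: [0.565, -0.0599, 0.0151]
eef_rot: [-0.0, 1.0, 0.026, 0.0]
wrist_force: [-0.1, -0.3, -0.0]
finger_gap: 0.0002
time: 49.65
tool_pos: [0.5649, -0.0579, 0.015]
eef_rot: [-0.0, 1.0, 0.026, -0.0]
wrist_force: [0.0, -0.8, -1.0]
finger_gap: 0.0007
```

```bash
python3 -m pendant '{"delta_pos":[[0,-0.1,0],[0,-0.1,0],[0,0,0]],"twist":[[0,0,0],[0,0,0],[0,0,0]],"hand":[-1,-1,-1]}'; python3 - <<'E'
from h import *
np.set_printoptions(precision=4,suppress=True)
c=frame('wrist'); R,p,o=pose(); cv2.imwrite('pics/j10.png',c['img']); print(board(p),p)
E
```

```text
time: 49.9
tool_pos: [0.565, -0.0569, 0.0151]
eef_rot: [0.001, 1.0, 0.026, 0.0]
wrist_force: [0.5, -7.9, -1.0]
finger_gap: 0.0005
[-0.059  -0.1325] [ 0.565  -0.0569  0.0151]
```

View pics/j10.png

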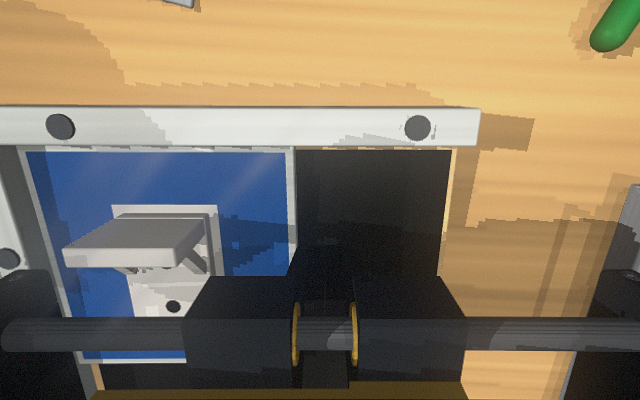

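```bash
python3 -m pendant '{"delta_pos":[[0,0.5,0],[0,1.2,0],[0,0.5,-2],[0,0,-4],[-2,-2,-4],[-3,-3,-3],[-3,-2,0],[0,0,0]],"twist":[[0,0,0],[0,0,0],[0,0,0],[0,0,0],[0,0,0],[0,0,0],[0,0,0],[0,0,0]],"hand":[-1,-1,-1,-1,-1,-1,-1,-1]}';  python3 -m pendant '{"delta_pos":[[0,0,0],[0,0,0],[0,0,0]],"twist":[[0,0,0],[0,0,0],[0,0,0]],"hand":[-1,-1,-1]}'; python3 - <<'E'
from h import *
np.set_printoptions(precision=4,suppress=True)
c=frame('wrist'); R,p,o=pose(); cv2.imwrite('pics/k1.png',c['img']); print(board(p),p); crop(c,230,60,450,240,3.6,'k2.png')
np.savez('k.npz',**c)
E
```

```text
time: 50.62
tool_pos: [0.4871, -0.0181, 0.134]
eef_rot: [-0.001, 1.0, 0.027, -0.001]
wrist_force: [1.1, 1.2, -0.6]
finger_gap: 0.0005
time: 50.87
tool_pos: [0.4927, -0.0215, 0.1328]
eef_rot: [-0.0, 1.0, 0.026, 0.0]
wrist_force: [1.0, -0.4, -0.0]
finger_gap: 0.0005
[-0.1294 -0.0933] [ 0.4926 -0.0214  0.1327]
```

View pics/k1.png

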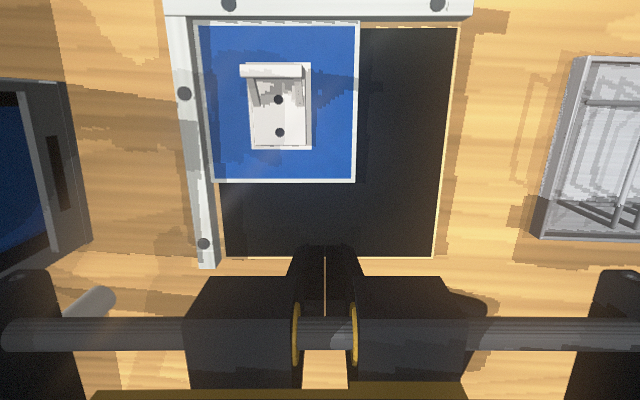

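```bash
python3 - <<'E'
from h import *
c=dict(np.load('k.npz')); crop(c,155,0,375,200,3.6,'k3.png')
E
```

```text
(no output)
```

View pics/k3.png

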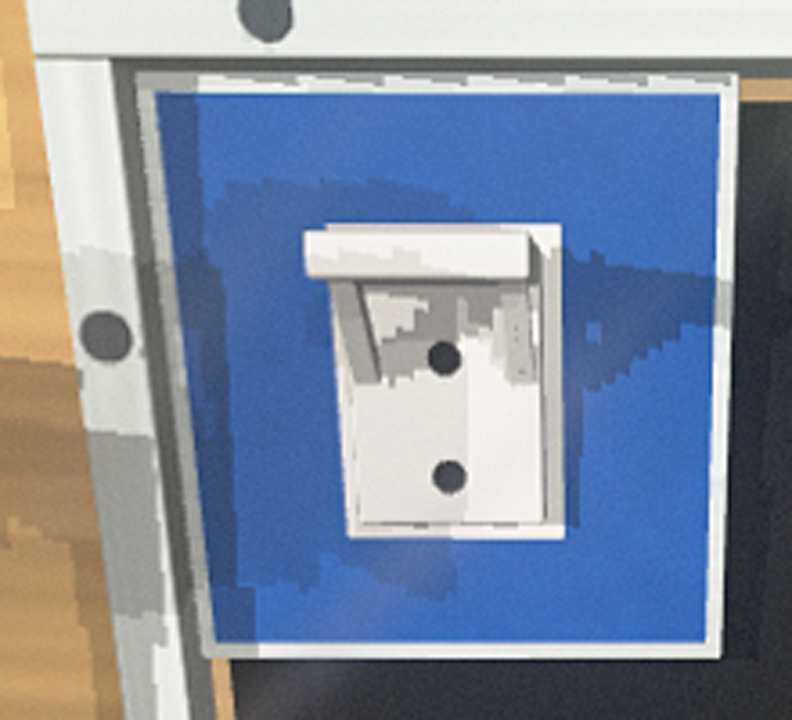

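```bash
python3 - <<'E'
from h import *
np.set_printoptions(precision=4,suppress=True)
c=dict(np.load('k.npz')); z=lambda p:[(155+x/3.6,y/3.6) for x,y in p]
P=plane(c,z([(136,73),(738,75),(720,657),(205,656)]),.020)
F=plane(c,z([(112,58.5),(790,58.5),(187,715)]),.030)
yx=cyaw(F[2],F[0]); yy=cyaw(F[1],F[0])-np.pi/2
print('fence yaws',yx,yy,'corner',F[0])
print('plate yaws',cyaw(P[3],P[0]),cyaw(P[2],P[1]),cyaw(P[1],P[0])-np.pi/2,cyaw(P[2],P[3])-np.pi/2,'sizes',np.linalg.norm(P[0]-P[1]),np.linalg.norm(P[0]-P[3]))
print('corners in fence frame',board(P,F[0,:2],(yx+yy)/2), 'centre',board(P.mean(0),F[0,:2],(yx+yy)/2))
t=frame('top'); crop(t,280,170,370,255,8,'k4.png')
E
```

```text
fence yaws 0.045342493970808855 0.05345789143558899 corner [0.6176 0.0804 0.03  ]
plate yaws 0.05583357660365726 0.051705896518311596 0.05063258500027534 0.04982980935332115 sizes 0.11898745311108432 0.119020732103861
corners in fence frame [[-0.0005 -0.0006]
 [-0.0004 -0.1196]
 [-0.1195 -0.1199]
 [-0.1195 -0.0014]] centre [-0.06   -0.0604]
```

View pics/k4.png

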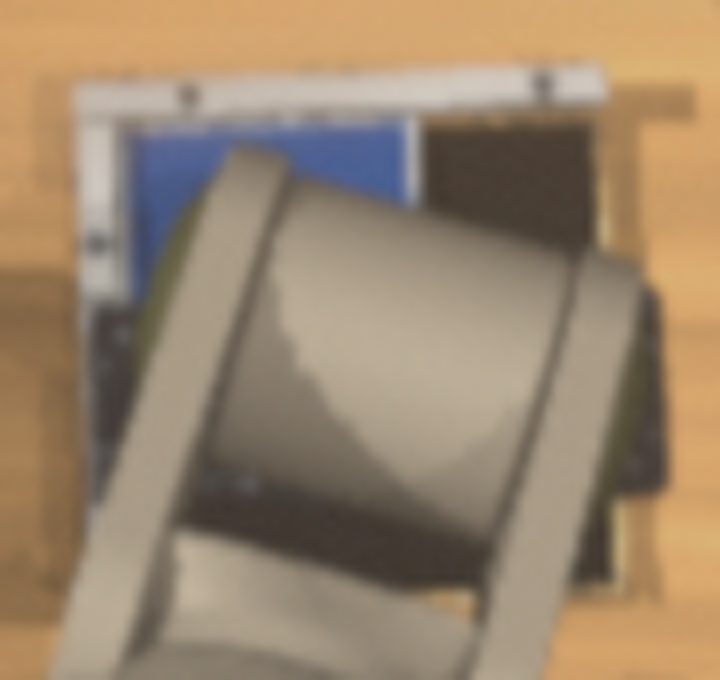

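```bash
python3 -m pendant '{"delta_pos":[[0,0,-4],[0,0,-4],[0,0,-4],[-1,3,0],[-2,4,0],[-2,4,0],[-2,4,0],[-2,4,0]],"twist":[[0,0,0],[0,0,0],[0,0,0],[0,0,0],[0,0,0],[0,0,0],[0,0,0],[0,0,0]],"hand":[-1,-1,-1,-1,-1,-1,-1,-1]}';python3 -m pendant '{"delta_pos":[[-2,4,0],[-2,4,0],[-2,4,0],[0,4,0],[0,4,0],[0,3,0],[0,0,0],[0,0,0]],"twist":[[0,0,0],[0,0,0],[0,0,0],[0,0,0],[0,0,0],[0,0,0],[0,0,0],[0,0,0]],"hand":[-1,-1,-1,-1,-1,-1,-1,-1]}'; python3 - <<'E'
from h import *
import time
def cen(c,x0,y0,x1,y1):
    h=cv2.cvtColor(c['img'][y0:y1,x0:x1],cv2.COLOR_BGR2HSV); m=cv2.inRange(h,(100,100,50),(130,255,255)); k=cv2.moments(m,True); return (x0+k['m10']/k['m00'],y0+k['m01']/k['m00'],k['m00'])
t0=time.time(); ref=None
for i in range(200):
    c=frame('top'); q=cen(c,285,170,370,255)
    if ref is None: ref=q; print(q)
    if abs(q[0]-ref[0])+abs(q[1]-ref[1])>1: print('moved',i,q); break
print(get_obs()['time'],q,time.time()-t0)
cv2.imwrite('pics/l1.png',c['img'])
E
```

```text
time: 51.63
tool_pos: [0.4159, -0.2059, 0.253]
eef_rot: [-0.0, 1.0, 0.026, -0.0]
wrist_force: [0.2, -0.3, -0.5]
finger_gap: 0.0002
time: 52.3
tool_pos: [0.3719, -0.4299, 0.2519]
eef_rot: [-0.001, 1.0, 0.025, -0.0]
wrist_force: [0.5, 0.9, -0.4]
finger_gap: 0.0004
(313.96302003081666, 203.70261941448382, 649.0)
moved 122 (313.6394230769231, 204.6073717948718, 624.0)
58.45 (313.6394230769231, 204.6073717948718, 624.0) 316.7194104194641
```

View pics/l1.png

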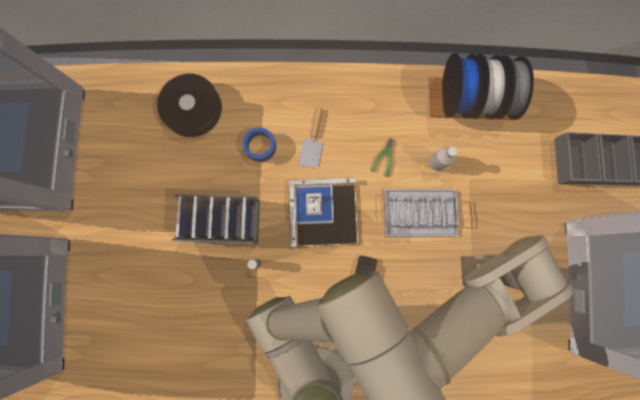

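```bash
python3 - <<'E'
from h import *
for i in range(4):
    c=frame('top'); h=cv2.cvtColor(c['img'][170:255,285:370],cv2.COLOR_BGR2HSV); m=cv2.inRange(h,(100,100,50),(130,255,255)); k=cv2.moments(m,True); print(285+k['m10']/k['m00'],170+k['m01']/k['m00'],k['m00'])
crop(c,280,170,370,255,8,'l2.png'); print(get_obs()['time'])
E
```

```text
313.5086887835703 207.66192733017377 633.0
313.5368916797488 209.69387755102042 637.0
313.5291338582677 209.6503937007874 635.0
313.5274725274725 209.62009419152275 637.0
58.65
```

View pics/l2.png

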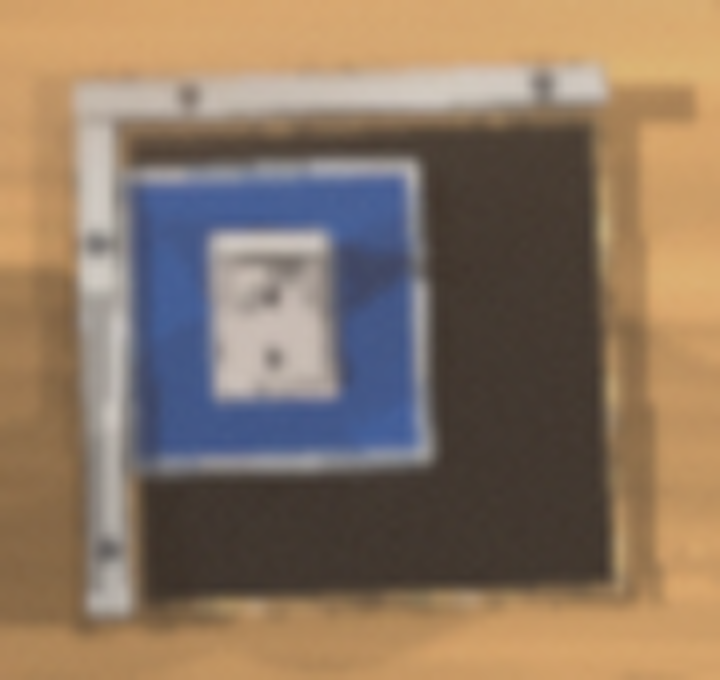

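```bash
python3 -m pendant '{"delta_pos":[[0,-3,0],[0,-4,0],[1,-4,0],[1,-4,0],[1,-4,0],[1,-4,0],[1,-4,0],[1,-4,0]],"twist":[[0,0,0],[0,0,0],[0,0,0],[0,0,0],[0,0,0],[0,0,0],[0,0,0],[0,0,0]],"hand":[-1,-1,-1,-1,-1,-1,-1,-1]}';python3 -m pendant '{"delta_pos":[[1,-4,0],[0,-4,0],[0,-3,0],[0,-1,0],[0,0,0],[0,0,0],[0,0,0]],"twist":[[0,0,0],[0,0,0],[0,0,0],[0,0,0],[0,0,0],[0,0,0],[0,0,0]],"hand":[-1,-1,-1,-1,-1,-1,-1]}'; python3 - <<'E'
from h import *
c=frame('wrist'); cv2.imwrite('pics/m1.png',c['img']); tooldelta(.4554,.0099,.0155,.0525)
E
```

```text
time: 59.32
tool_pos: [0.4161, -0.1137, 0.2534]
eef_rot: [0.0, 1.0, 0.026, 0.0]
wrist_force: [1.3, -0.3, -0.1]
finger_gap: 0.0004
time: 59.9
tool_pos: [0.4202, 0.0036, 0.2531]
eef_rot: [0.0, 1.0, 0.025, 0.0]
wrist_force: [-0.1, 0.0, 0.6]
finger_gap: 0.0002
cur [0.4202 0.0034 0.2531] yaw 0.05 delta cm [ 3.55 -0.48 23.76] twist z -0.0025
```

View pics/m1.png

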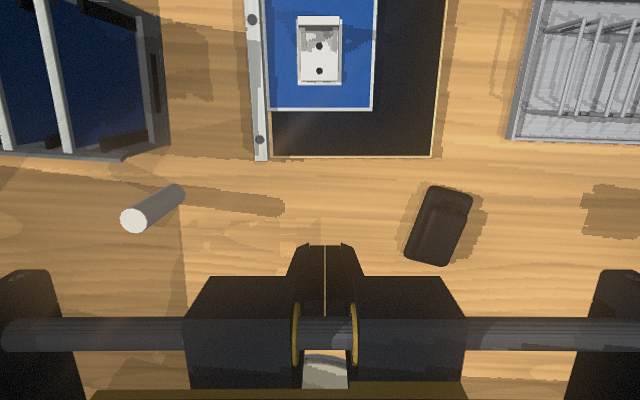

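```bash
python3 - <<'E'
from h import *
np.set_printoptions(precision=4,suppress=True)
c=frame('wrist'); P=plane(c,[(270,110),(372,110)],.02); print(P,board(P))
E
python3 -m pendant '{"delta_pos":[[1.2,-0.4,0],[1.2,0,0],[0.8,0,3],[0,0,4],[0,0,4],[0,0,4],[0,0,3],[0,0,1]],"twist":[[0,0,-0.002],[0,0,0],[0,0,0],[0,0,0],[0,0,0],[0,0,0],[0,0,0],[0,0,0]],"hand":[-1,-1,-1,-1,-1,-1,-1,-1]}'; python3 -m pendant '{"delta_pos":[[0,0,2],[0,0,0.8],[0,0,0],[0,0,0],[0,0,0]],"twist":[[0,0,0],[0,0,0],[0,0,0],[0,0,0],[0,0,0]],"hand":[-1,-1,-1,-1,-1]}';python3 - <<'E'
from h import *
c=frame('wrist'); cv2.imwrite('pics/m2.png',c['img']); tooldelta(.4554,.0099,.0155,.0525)
E
```

```text
[[ 0.4796  0.0691  0.02  ]
 [ 0.4855 -0.0462  0.02  ]] [[-0.1377 -0.0022]
 [-0.1379 -0.1176]]
time: 60.67
tool_pos: [0.4499, 0.0097, 0.0594]
eef_rot: [-0.001, 1.0, 0.026, -0.003]
wrist_force: [0.5, 0.1, -0.6]
finger_gap: 0.0007
time: 61.08
tool_pos: [0.4522, 0.0101, 0.036]
eef_rot: [0.0, 1.0, 0.027, 0.001]
wrist_force: [0.3, -0.6, 0.6]
finger_gap: 0.0002
cur [0.4523 0.0101 0.0361] yaw 0.0535 delta cm [0.31 0.04 2.06] twist z 0.001
```

View pics/m2.png

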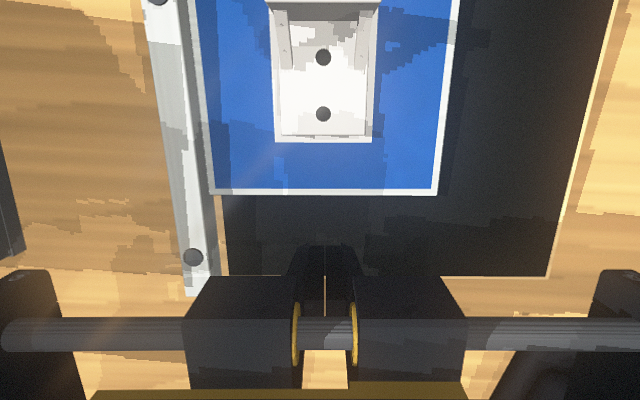

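```bash
python3 -m pendant '{"delta_pos":[[0,0,1],[0,0,0.7],[0,0,0.35],[0,0,0],[0.4,0,0],[0.5,0,0],[0.5,0,0],[0.5,0,0]],"twist":[[0,0,0],[0,0,0],[0,0,0],[0,0,0],[0,0,0],[0,0,0],[0,0,0],[0,0,0]],"hand":[-1,-1,-1,-1,-1,-1,-1,-1]}';python3 -m pendant '{"delta_pos":[[0.5,0,0],[0.5,0,0],[0.4,0,0],[0.2,0,0],[0.1,0,0],[0,0,0],[0,0,0]],"twist":[[0,0,0],[0,0,0],[0,0,0],[0,0,0],[0,0,0],[0,0,0],[0,0,0]],"hand":[-1,-1,-1,-1,-1,-1,-1]}';python3 - <<'E'
from h import *
R,p,o=pose(); print(board(p),p)
E
```

```text
time: 61.8
tool_pos: [0.4716, 0.0115, 0.0149]
eef_rot: [0.0, 1.0, 0.027, 0.0]
wrist_force: [0.9, -0.1, -0.4]
finger_gap: 0.0004
time: 62.38
tool_pos: [0.4878, 0.0124, 0.0147]
eef_rot: [-0.0, 1.0, 0.027, 0.0]
wrist_force: [-1.8, 0.9, -0.0]
finger_gap: 0.0004
[-0.13246214 -0.05921839] [0.48782791 0.01241214 0.01465381]
```

```bash
python3 -m pendant '{"delta_pos":[[0.1,0,0],[0.1,0,0],[0,0,0]],"twist":[[0,0,0],[0,0,0],[0,0,0]],"hand":[-1,-1,-1]}';python3 -m pendant '{"delta_pos":[[0.1,0,0],[0.1,0,0],[0,0,0]],"twist":[[0,0,0],[0,0,0],[0,0,0]],"hand":[-1,-1,-1]}'
```

```text
time: 62.63
tool_pos: [0.4897, 0.0125, 0.0146]
eef_rot: [-0.0, 1.0, 0.027, -0.0]
wrist_force: [-1.7, -0.1, 0.6]
finger_gap: 0.0002
time: 62.88
tool_pos: [0.4913, 0.0126, 0.0146]
eef_rot: [-0.0, 1.0, 0.027, -0.0]
wrist_force: [-3.9, -0.4, 1.8]
finger_gap: 0.0006
```

```bash
python3 -m pendant '{"delta_pos":[[0.1,0,0],[0,0,0],[0,0,0]],"twist":[[0,0,0],[0,0,0],[0,0,0]],"hand":[-1,-1,-1]}'; python3 -m pendant '{"delta_pos":[[-0.8,0,0],[-1,0,0],[-0.5,0,-2],[0,0,-4],[0,0,-4],[0,0,-2],[0,0,0],[0,0,0]],"twist":[[0,0,0],[0,0,0],[0,0,0],[0,0,0],[0,0,0],[0,0,0],[0,0,0],[0,0,0]],"hand":[-1,-1,-1,-1,-1,-1,-1,-1]}'; python3 - <<'E'
from h import *
c=frame('wrist'); np.savez('k.npz',**c); crop(c,200,0,420,200,3.6,'m3.png')
E
```

```text
time: 63.13
tool_pos: [0.4915, 0.0127, 0.0146]
eef_rot: [-0.0, 1.0, 0.027, -0.001]
wrist_force: [-7.3, -0.9, 4.9]
finger_gap: 0.0002
time: 63.8
tool_pos: [0.4701, 0.0114, 0.1353]
eef_rot: [0.0, 1.0, 0.027, 0.002]
wrist_force: [-0.4, 1.4, -0.5]
finger_gap: 0.0007
```

View pics/m3.png

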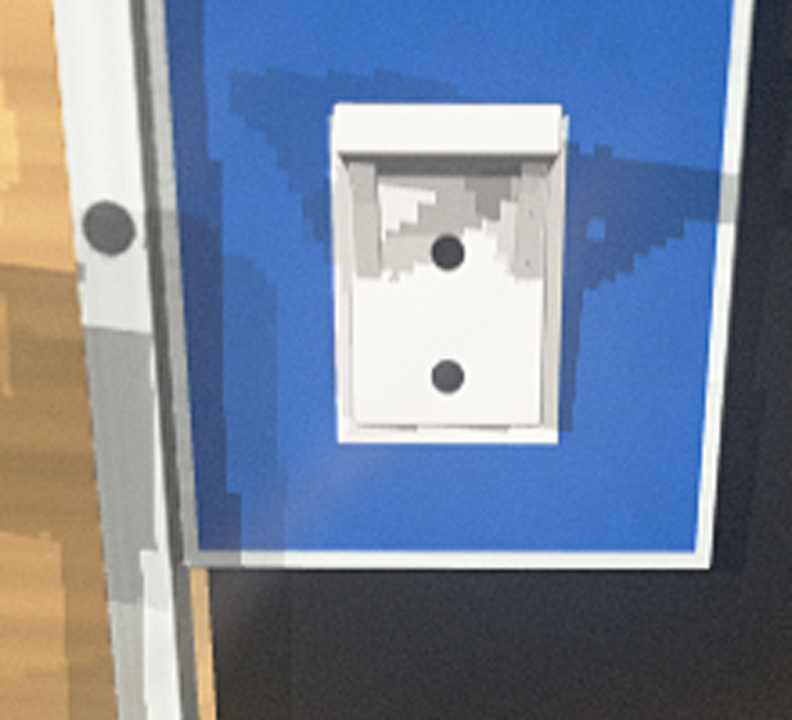

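```bash
python3 -m pendant '{"delta_pos":[[1,1,-1],[1,1,-1],[1,1,-1],[0,0,0],[0,0,0],[0,0,0]],"twist":[[0,0,0],[0,0,0],[0,0,0],[0,0,0],[0,0,0],[0,0,0]],"hand":[-1,-1,-1,-1,-1,-1]}'; python3 - <<'E'
from h import *
c=frame('wrist'); np.savez('k.npz',**c); crop(c,190,0,410,200,3.6,'m4.png')
E
```

```text
time: 64.35
tool_pos: [0.5002, -0.0163, 0.163]
eef_rot: [-0.001, 1.0, 0.027, -0.001]
wrist_force: [-1.0, 0.1, -0.3]
finger_gap: 0.0008
```

View pics/m4.png

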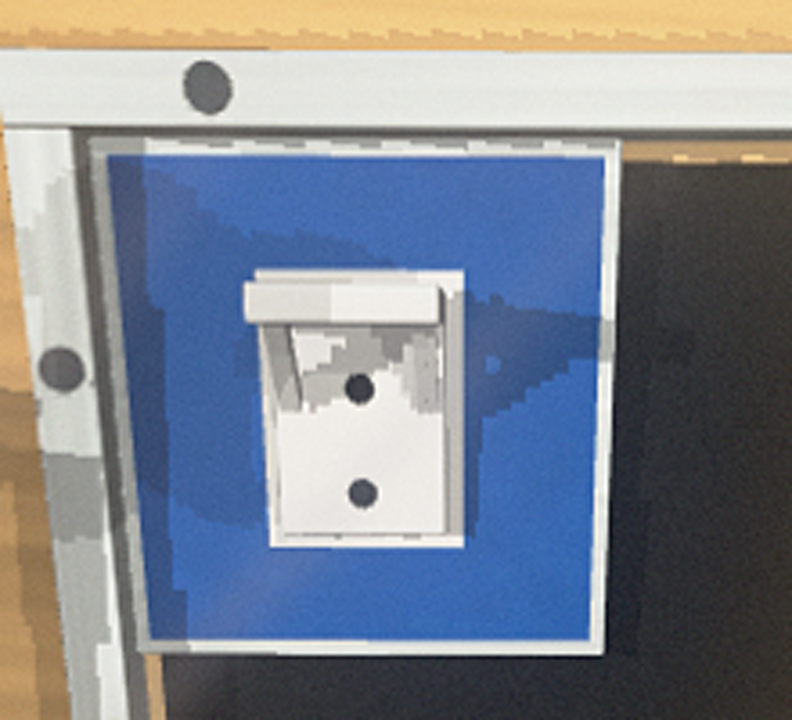

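```bash
python3 - <<'E'
from h import *
np.set_printoptions(precision=4,suppress=True)
c=dict(np.load('k.npz')); z=lambda p:[(190+x/3.6,y/3.6) for x,y in p]
P=plane(c,z([(91,138),(621,142),(604,655),(140,653)]),.020)
F=plane(c,z([(71,129),(790,130),(128,715)]),.030)
yx=cyaw(F[2],F[0]); yy=cyaw(F[1],F[0])-np.pi/2
print('fence yaws',yx,yy,'corner',F[0])
print('plate yaws',cyaw(P[3],P[0]),cyaw(P[2],P[1]),cyaw(P[1],P[0])-np.pi/2,cyaw(P[2],P[3])-np.pi/2)
print(board(P,F[0,:2],(yx+yy)/2), 'centre',board(P.mean(0),F[0,:2],(yx+yy)/2))
E
```

```text
fence yaws 0.04953500669650037 0.05366966120001626 corner [0.6173 0.0805 0.03  ]
plate yaws 0.05222660813601932 0.05535203067840423 0.048853284311599854 0.05045502292430881
[[-0.0003 -0.0011]
 [-0.0006 -0.1199]
 [-0.1197 -0.1203]
 [-0.1195 -0.0011]] centre [-0.06   -0.0606]
```

```bash
python3 -m pendant '{"delta_pos":[[0,0,-3],[0,0,-4],[-1,3,-2],[-2,4,0],[-2,4,0],[-2,4,0],[-2,4,0],[-2,4,0]],"twist":[[0,0,0],[0,0,0],[0,0,0],[0,0,0],[0,0,0],[0,0,0],[0,0,0],[0,0,0]],"hand":[-1,-1,-1,-1,-1,-1,-1,-1]}';python3 -m pendant '{"delta_pos":[[-2,4,0],[-2,4,0],[0,4,0],[0,4,0],[0,4,0],[0,0,0],[0,0,0],[0,0,0]],"twist":[[0,0,0],[0,0,0],[0,0,0],[0,0,0],[0,0,0],[0,0,0],[0,0,0],[0,0,0]],"hand":[-1,-1,-1,-1,-1,-1,-1,-1]}'; python3 - <<'E'
from h import *
t=frame('top'); crop(t,165,110,470,290,2.6,'n1.png'); s=frame('scene'); cv2.imwrite('pics/n2.png',s['img'])
a=cv2.imread('pics/a_top.png'); d=cv2.absdiff(a,t['img']).max(2); 
for n,b in dict(scraper=(295,100,330,172),tape=(235,120,282,168),mouse=(350,250,380,295),cutters=(368,132,400,180),cleaner=(425,138,462,176),glue=(243,255,300,275)).items():
    x0,y0,x1,y1=b; print(n,(d[y0:y1,x0:x1]>60).sum())
E
```

```text
time: 65.07
tool_pos: [0.4084, -0.2392, 0.254]
eef_rot: [-0.0, 1.0, 0.027, -0.0]
wrist_force: [0.9, -0.6, -0.1]
finger_gap: 0.0001
time: 65.73
tool_pos: [0.3831, -0.4337, 0.2538]
eef_rot: [-0.001, 1.0, 0.027, -0.0]
wrist_force: [1.2, 0.1, -0.9]
finger_gap: 0.0002
scraper 0
tape 0
mouse 249
cutters 0
cleaner 0
glue 0
```

View pics/n1.png

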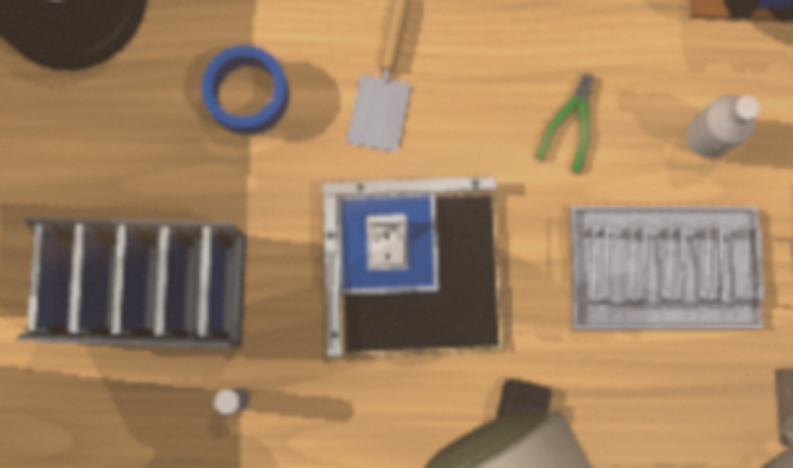

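View pics/n2.png

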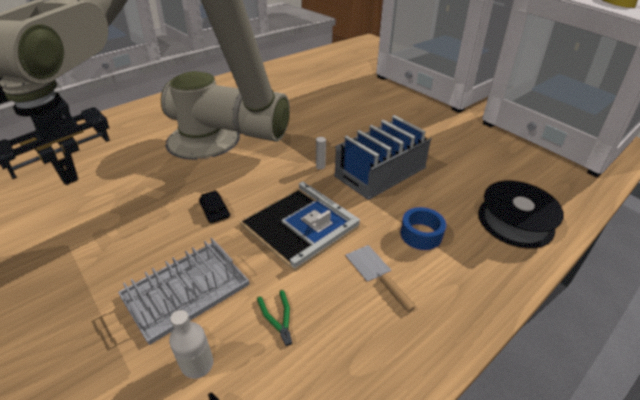

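```bash
python3 -c "
from station import *
print(sign_off(), get_obs()['time'])"
```

```text
the job is handed in; nothing more can be done
the job is handed in; nothing more can be done
```

I handed the job in at about 66 s of the 210 s allowed. All four washed plates are in cassette places 1, 3, 4 and 5. The printed plate is pushed into the fence corner. No verdict is reported, so the results below are my own checks.

- **Stored plates:** I lowered each plate until it touched the floor of its place (6 to 16 N) and then released it. Measured positions are within about 1 mm of the place middles and within 0.005 rad of the guides. All five plates stand at the same height in the scene picture. The plate already stored in place 2 did not shift measurably.
- **Printed plate:** I pushed it against both fences. At about 58 s it was knocked about 17 mm away from the +x fence while the arm was clear, so I pushed it back against that fence. My last measurement put its centre at (-60.0, -60.6) mm in the corner frame, within 2.5 mm of both fences. It was square within about 0.005 rad.
- **Left as is:** After the knock I did not push against the +y fence again, because the measured gap there was only about 0.6 to 1 mm.
- **Other objects:** The final top picture shows no change for the scraper, tape, cutters, cleaner bottle or glue stick. The arm partly hid the mouse in that picture, but the scene camera shows it where it was.
- **Disagreement:** The top and wrist cameras differed by about 4 to 5 mm in y. I worked from the wrist camera, corrected by about 1 mm from the first plate I gripped.

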